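Beaker off the drying peg, onto the banding wheel

ROBOT

A 7-joint arm with a two-finger parallel gripper is mounted at the origin on the work surface; the furniture and walls round the work are solid. World frame = base frame: x ahead of the robot, y to its left, z up, the work surface at z = 0. Lengths are in m, angles in rad, forces in N, time in s.
With the tool pointing down it reaches from about 0.425 to 0.875 m from the base axis. Payload 4.7 kg.
Tool frame: the origin (TCP) lies midway between the tips of the shut fingers; the grasp point (between the pads) lies 19 mm behind it (bot.pinch_z is the distance from the TCP to the grasp point, in m); y points along the fingers, z is the direction in which the jaws open and shut, and the axes are right-handed (so a half turn about y gives the same grasp; the last joint's range is limited). The gripper opens to 85 mm and grips with 20 to 120 N. Pads are 22 mm wide; open, the fingers measure 114 mm over their backs; the gripper's body (76 mm by 85 mm) begins 54 mm behind the grasp point. The pads swing forward as they close: fully open they stand 13 mm farther back than shut.
Start: joints at [1.306, 0.321, -0.07, 1.45, 0.023, 1.371, -0.057], TCP at [0.179, -0.625, 0.231] pointing down, gripper open.
Joint ranges: [-2.86, 2.86], [-0.3, 2.09], [-1.38, 1.24], [0.06, 2.45], [-1.56, 4.7], [0.09, 2.05], [-2.69, 2.69]. Speed limits (rad/s): [2.57, 2.57, 3.14, 3.14, 3.14, 3.14, 3.14].

INTERFACE

Orientations are given as [roll, pitch, yaw] about the fixed x, y, z axes, in that order (R = Rz(yaw) Ry(pitch) Rx(roll)).
In Python, from bench import bot gives the robot as it stands.
- The arm moves only by the tool servo_tool, never from a script. Its argument "deltas" is a list that holds one entry, the list of rows, each a list of 7 numbers: the shift along the tool's x, y, z scaled (see below), then the turn, a rotation vector about the tool's x, y, z scaled (see below), then the closure, from 0 (fully open) to 1 (shut). A call has 1 to 5 rows; each row shifts and turns the pose as measured when the row begins, along the tool's axes as they then stand; what a row does not reach is not made up. The controller multiplies each number of a shift by 0.025 m and each number of a turn by 5 degrees. A row lasts 1/12 s, in which the tool goes at most 41.7 mm and 7.16 degrees, less where a joint would pass 70% of its speed; a pose out of reach is approached as far as the arm can. A call with a number of a shift or a turn outside -1 to 1 is refused whole. A call with a gripper value outside its range is refused whole. The fingers move at their own pace and stop on an object; the grip force is fixed at half the most. Time passes only in rows, so rows that do not move let the fingers close. It gives the time, the measured TCP pose, the force and the opening at its end, in the units of the state.
- bot.get_state(): the state, without advancing time (a new reading comes with each control period).
- bot.camera(name): name is "scene" or "top"; returns a dict with "frame" (384x512x3 uint8, red, green, blue), "fx", "fy", "cx", "cy" (pixels), "pose" (4x4, takes a point from camera to world coordinates). Camera axes: x right, y down, z forward; pixel columns grow to the right and rows downward; lengths in m; the calibration is good to about 2 mm. A picture is of the moment at which its call begins. There is no depth.
- bot.finish_job(): hands the job in, once; it reports no verdict.
Trained networks look in a picture, given as the dict that the camera call returned (one of the last four; its "shot" number tells which), for a name from the list of things; names that differ only in an ending like _2 or _b are one class to them, and where a whole thing is asked for, a point or a joint stands for the part that bears it (a point fixed in the world has none). Each returns a list of dicts, best first, with "score" (0 to 1); they miss things now and then, are a little off and sometimes report something else, mostly with a low value. They report only what shows in the picture. A call takes as long as a camera call.
- bot.recognise(picture, thing): "box" ([left, top, right, bottom] in pixels, round what is visible of it).
- bot.outline_of(picture, thing): "mask" (384x512 bool, what is visible of it) and "box" ([left, top, right, bottom] in pixels, round what is visible of it).
The state is a dict: "t": time; "qpos": joint angles; "joint_vel": joint speeds; "joint_torque": joint torques, N m; "eef_pos": TCP position; "tool_rot": TCP orientation; "wrist_force": force on the tool from outside, world axes, zero at the start; "moment": the same for the moment, N m; "finger_gap": finger opening in m.
Only numpy, scipy, OpenCV 4.12 (cv2) and the standard library are available. Lean on these libraries where they do the work, as an engineer would, in place of code of your own. Each camera call takes 0.05 s, during which the arm holds its last target.

TASK

Lift the tall white beaker up and off its leaning peg on the drying stand and set it gently mouth-down over the plug in the middle of the banding wheel, so that its rim rests flat on the wheel's disc; then let go. Do not drop it onto the wheel, and leave the other cups hanging and the tools on the bench where they are.

Things in the scene. Friction and masses are not known exactly. Their poses are not given: they have to be found in the camera images.
- beaker_centre (a point): Centre (half-way up, on the axis) of the loose white porcelain beaker: 150 mm tall, tapering from 50 mm across at its closed end to 66 mm at the mouth (56 mm inside), 0.2-0.4 kg. It starts upside down on one of the three pegs, leaning 22-32 degrees from vertical, closed end up and towards the robot. Own z axis: from closed end (75 mm along -z) to mouth (75 mm along +z), so it points down.
- beaker_rim (a point): Centre of the beaker's open mouth in the plane of its rim, 75 mm from beaker_centre along +z; axes as beaker_centre.
- stand: Fixed wooden drying stand: plank 140 x 310 x 22 mm with three pegs, 18 mm thick, 200 mm long, at y = -115, 0 and +115 mm in its frame. They rise from x = +50 mm and lean 31 degrees from vertical to the stand's -x (towards the robot); tips 193 mm high at x = -53 mm. Origin: centre of its underside. The beaker hangs on the peg at y = 0 or +115 mm.
- wheel_top (a point): Centre of the upper face of the fixed banding wheel's aluminium disc (170 mm across, face 58 mm above the bench), z up. A round wooden plug, 42 mm across with a bevelled top edge, stands 22 mm high on this point. The wheel does not turn.
- grey_cup: Blue-grey glazed cup, 84 mm across, 65 mm tall, hanging upside down on another peg; origin: centre of its closed end. Leave hanging.
- egg_cup: Small white porcelain cup, 48 mm across, 42 mm tall, hanging upside down on the peg at stand y = -115 mm; origin: centre of its closed end. Leave hanging.
- loop_tool: Wooden-handled trimming tool 150 mm long lying on the bench; origin: its middle, underside.
- wood_rib: Wooden rib 94 x 41 x 6 mm lying on the bench; origin: its middle, underside.

How it is judged:
By the outcome, as a careful person would: the job done as asked, in the order asked, and still so for the second after the job is handed in, with the robot touching nothing.
It also fails if it takes over 42 s, if anything falls off the work surface, if the arm or the gripper's body presses on something with over 40 N, if the wrist force passes 120 N, or if a joint passes its speed limit or range.

## Working session

There is one attempt and no reset: what is moved stays moved. The work goes in short steps, Python scripts to look and compute and a tool call to move; the robot and the scene stay as the last step left them, time stands still between calls to the robot, and variables do not carry over. Pictures are saved under pics/ and viewed, and the job is handed in when it is done.

Besides the shell and the picture viewer there is one more tool, called as name(argument=value, ...), one argument or row to a line, values as JSON. servo_tool: Moves the arm, as the interface text tells. Its arguments: {"type":"object","properties":{"deltas":{"type":"array"}},"required":["deltas"]}

```bash
ls; mkdir -p pics; cat > h.py <<'E'
import numpy as np, cv2, pickle
from bench import bot
from scipy.spatial.transform import Rotation as R
def P(c,X):
    T=np.linalg.inv(c['pose']); X=np.atleast_2d(X); p=X@T[:3,:3].T+T[:3,3]
    return np.c_[c['fx']*p[:,0]/p[:,2]+c['cx'], c['fy']*p[:,1]/p[:,2]+c['cy']]
def ray(c,u,v):
    d=np.array([(u-c['cx'])/c['fx'],(v-c['cy'])/c['fy'],1.]); d=c['pose'][:3,:3]@d
    return c['pose'][:3,3], d/np.linalg.norm(d)
def onz(c,u,v,z):
    o,d=ray(c,u,v); return o+d*(z-o[2])/d[2]
E
python3 - <<'E'
from h import *
s=bot.get_state(); print(s); print(bot.pinch_z)
for n in ['scene','top']:
    c=bot.camera(n); cv2.imwrite(f'pics/{n}0.png',cv2.resize(c['frame'][:,:,::-1],None,fx=1.5,fy=1.5))
    print(n,c['fx'],c['cx'],c['cy'],c['pose'].round(4).tolist())
    out={}
    for t in ['beaker_centre','stand','wheel_top','grey_cup','egg_cup','loop_tool','wood_rib']:
        r=bot.outline_of(c,t); out[t]=r
        print(t,[(round(a['score'],2),a['box']) for a in r][:3])
    pickle.dump((c,out),open(f'{n}0.pkl','wb'))
E
```

```text
pics
{'t': 0.0, 'qpos': array([ 1.30608412,  0.32183309, -0.0700648 ,  1.4516803 ,  0.02261173,
        1.37080798, -0.0569018 ]), 'joint_vel': array([-6.85215873e-04, -1.10521996e-03,  9.23520206e-04,  5.29907818e-04,
        1.55656633e-03, -2.60835090e-04, -2.44568482e-05]), 'joint_torque': array([ 4.35537522e-04, -4.93583786e+01, -3.82076930e-01, -3.14331400e+01,
        1.29402414e-02,  1.14676755e-02, -1.48193266e-05]), 'eef_pos': array([ 0.17867573, -0.62439401,  0.23021414]), 'tool_rot': array([-1.57273491e+00, -1.17041541e-04, -2.86276801e+00]), 'wrist_force': array([-0.34882233, -1.03890874, -0.3727124 ]), 'moment': array([ 0.01718833,  0.00202004, -0.03945527]), 'finger_gap': 0.08537016546836834}
0.0187
scene 490.6741865206874 248.24541896387723 197.62311644612285 [[0.8909, -0.2156, 0.3998, -0.1352], [-0.4535, -0.3697, 0.811, -1.3122], [-0.027, -0.9038, -0.4271, 0.825], [0.0, 0.0, 0.0, 1.0]]
beaker_centre [(0.4, [206.5, 156.6, 213.4, 175.4])]
stand [(0.93, [204.6, 194.2, 284.2, 228.9])]
wheel_top [(0.64, [256.2, 243.5, 301.4, 285.0])]
grey_cup []
egg_cup []
loop_tool []
wood_rib [(0.46, [214.9, 238.9, 218.4, 245.7])]
top 421.59266799623896 258.0895866978574 194.06551229367946 [[0.0164, -0.9936, 0.1117, 0.337], [-0.9996, -0.0139, 0.0235, -0.0445], [-0.0218, -0.1121, -0.9935, 1.3028], [0.0, 0.0, 0.0, 1.0]]
beaker_centre [(0.73, [142.7, 156.4, 170.3, 189.5])]
stand [(0.83, [150.4, 136.6, 251.8, 195.2])]
wheel_top [(0.86, [307.4, 176.5, 370.2, 228.8])]
grey_cup [(0.66, [150.1, 135.2, 251.8, 192.3]), (0.56, [179.2, 155.6, 210.4, 190.2])]
egg_cup [(0.63, [227.4, 157.9, 246.9, 176.5])]
loop_tool [(0.43, [375.6, 233.4, 397.4, 236.3])]
wood_rib [(0.81, [245.2, 217.4, 274.8, 230.5])]
```

View pics/scene0.png

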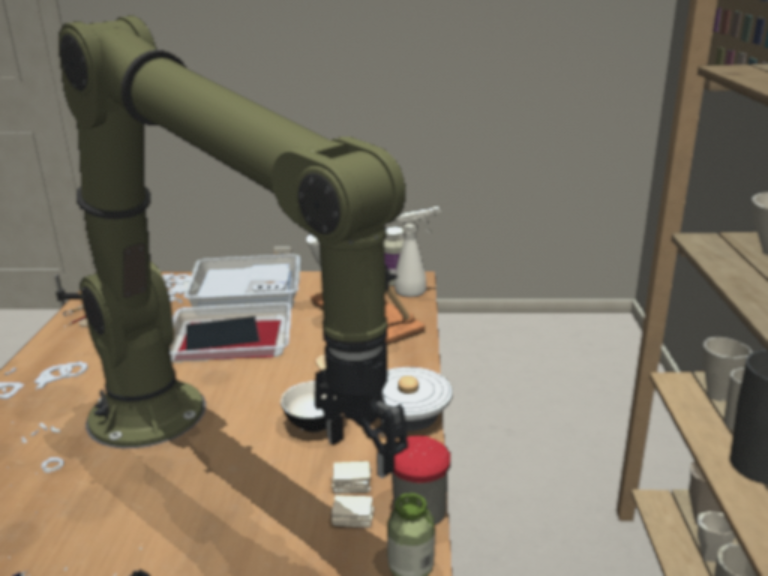

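View pics/top0.png

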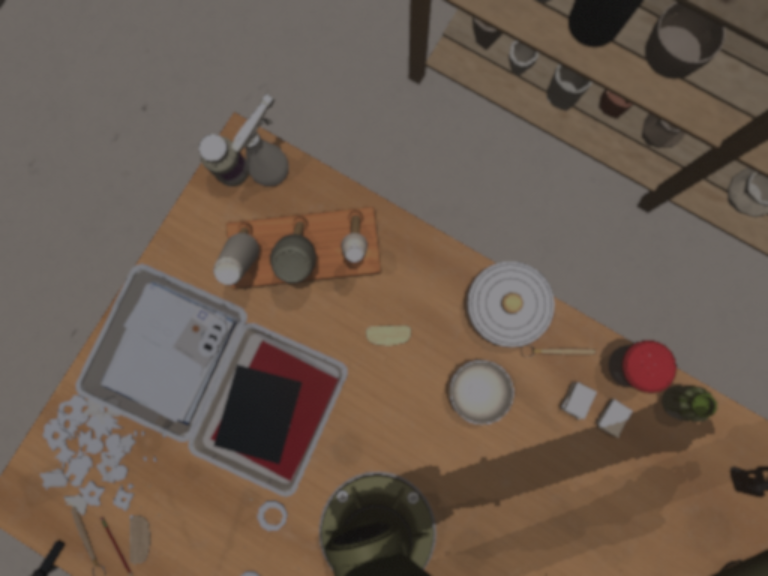

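The top view shows the beaker on the left peg at about (236,258) in the enlarged picture, the grey cup at (293,258) and the egg cup at (354,246). The wheel is at (511,304), with a bowl near it at (480,391). In the scene view the arm hides the stand. I'll measure the stand and wheel from the top view first.

```bash
cat > fit.py <<'E'
from h import *
c,o=pickle.load(open('top0.pkl','rb'))
f=c['frame']
# wheel ellipse
m=o['wheel_top'][0]['mask'].astype(np.uint8)
cn=max(cv2.findContours(m,0,1)[0],key=len)
print('wheel ell',cv2.fitEllipse(cn), m.sum())
(u,v),_,_=cv2.fitEllipse(cn)
print('wheel',onz(c,u,v,0.058))
img=cv2.resize(f[120:240,130:390,::-1],None,fx=3,fy=3,interpolation=cv2.INTER_CUBIC)
cv2.imwrite('pics/crop0.png',img)
mm=np.zeros_like(f)
for i,t in enumerate(['beaker_centre','stand','wheel_top']): mm[:,:,i]=o[t][0]['mask']*255
cv2.imwrite('pics/mask0.png',cv2.resize(mm[120:240,130:390],None,fx=3,fy=3))
E
python3 fit.py
```

```text
wheel ell ((340.3416748046875, 202.84429931640625), (55.83311080932617, 57.126708984375), 84.94361877441406) 2586
wheel [ 0.45431178 -0.25842011  0.058     ]
```

View pics/crop0.png

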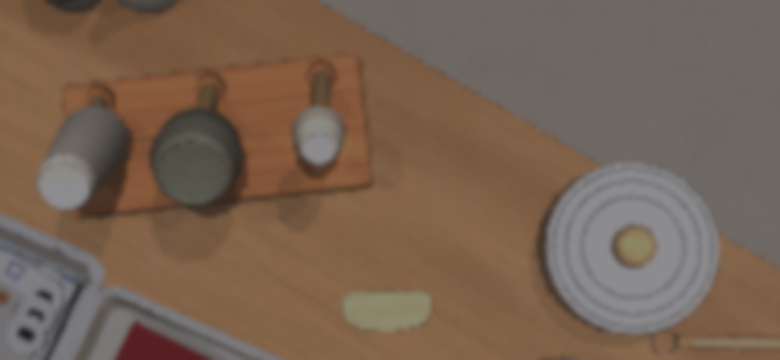

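View pics/mask0.png

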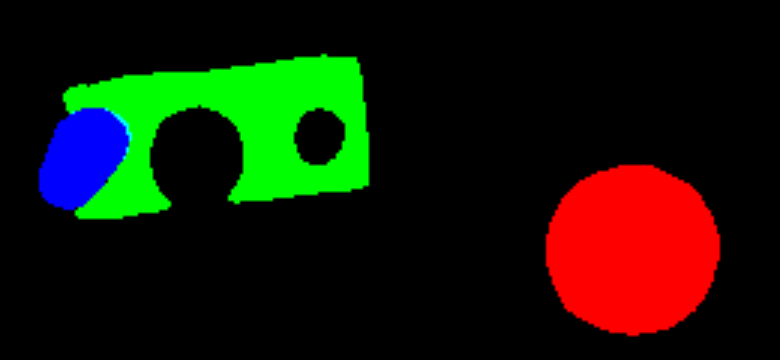

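```bash
cat > fit2.py <<'E'
from h import *
from scipy.optimize import minimize
c,o=pickle.load(open('top0.pkl','rb'))
f=c['frame']
m=o['stand'][0]['mask'].copy()
other=np.zeros_like(m)
for t in ['beaker_centre','egg_cup']: other|=o[t][0]['mask']
other|=o['grey_cup'][1]['mask']
S=4
def hull(pts):
    im=np.zeros((384*S,512*S),np.uint8)
    h=cv2.convexHull((P(c,pts)*S+S/2-.5).astype(np.float32)).round().astype(np.int32)
    cv2.fillConvexPoly(im,h,1); return cv2.resize(im.astype(np.float32),(512,384),interpolation=cv2.INTER_AREA)
box=np.array([[x,y,z] for x in(-.07,.07) for y in(-.155,.155) for z in (0,.022)])
def W(p,X): 
    ca,sa=np.cos(p[2]),np.sin(p[2]); X=np.atleast_2d(X)
    return np.c_[p[0]+ca*X[:,0]-sa*X[:,1],p[1]+sa*X[:,0]+ca*X[:,1],X[:,2]]
v=cv2.dilate(other.astype(np.uint8),np.ones((5,5)))==0
def cost(p): return (np.abs(hull(W(p,box))-m)*v).sum()
ys,xs=np.nonzero(m); p0=onz(c,xs.mean(),ys.mean(),.022)
best=None
for yaw in (-.15,0,.1,.2):
    r=minimize(cost,[p0[0],p0[1],yaw],method='Nelder-Mead',options=dict(initial_simplex=[[p0[0],p0[1],yaw],[p0[0]+.02,p0[1],yaw],[p0[0],p0[1]+.02,yaw],[p0[0],p0[1],yaw+.08]]))
    print(r.x,r.fun)
    if best is None or r.fun<best.fun: best=r
p=best.x; pickle.dump(p,open('stand.pkl','wb'))
for y in(-.115,0,.115):
    print('peg',W(p,[[.05,y,.022],[-.053,y,.193]]).round(4).tolist())
# plug centre by colour
u=(634/3+130-.33,246/3+120-.33); print('plug',onz(c,*u,.08))
for e in o['egg_cup'][:1]+o['grey_cup'][1:2]+o['beaker_centre'][:1]: print(e['box'])
im=cv2.resize(f[:,:,::-1],None,fx=S,fy=S)
def ln(X,col): 
    q=(P(c,X)*S+S/2).astype(int); cv2.line(im,tuple(map(int,q[0])),tuple(map(int,q[1])),col,1)
for a in range(8):
    for b in range(a):
        if (np.abs(box[a]-box[b])>0).sum()==1: ln(W(p,box[[a,b]]),(0,255,0))
for y in(-.115,0,.115): ln(W(p,[[.05,y,.022],[-.053,y,.193]]),(0,0,255))
cv2.imwrite('pics/fit2.png',im[115*S:240*S,130*S:320*S])
E
python3 fit2.py
```

```text
[0.57075511 0.16224989 0.12401535] 112.5
[0.57059801 0.16242197 0.12596165] 111.1875
[0.5706174  0.16183296 0.12584501] 113.875
[0.5709542  0.16222839 0.12476175] 112.1875
peg [[0.6346, 0.0546, 0.022], [0.5325, 0.0417, 0.193]]
peg [[0.6202, 0.1687, 0.022], [0.518, 0.1558, 0.193]]
peg [[0.6058, 0.2828, 0.022], [0.5036, 0.2699, 0.193]]
plug [ 0.45568698 -0.25657011  0.08      ]
[227.4, 157.9, 246.9, 176.5]
[179.2, 155.6, 210.4, 190.2]
[142.7, 156.4, 170.3, 189.5]
```

View pics/fit2.png

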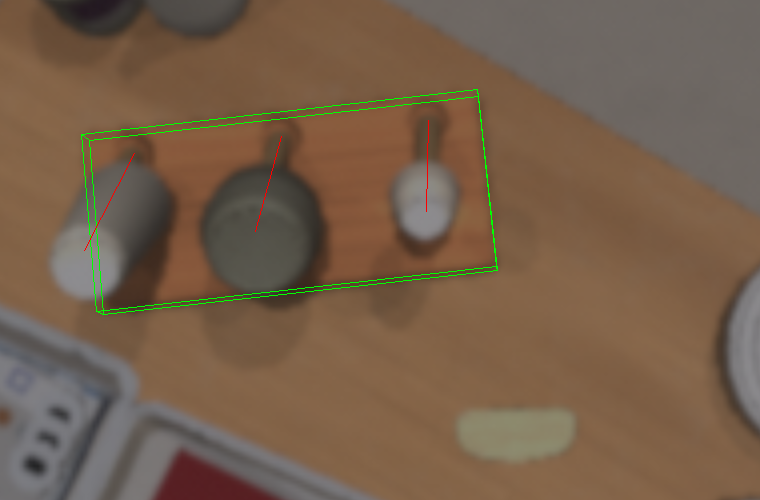

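The stand fit agrees with the picture, with plank edges and peg lines on the wood. Its yaw is 0.126, and the beaker's peg tip is at about (0.504, 0.270, 0.193). The wheel centre is at about (0.455, -0.257). Next I swing the arm up and over, starting with one call to check how rows respond.

servo_tool(
  deltas=[
    [[-0.3,-1,0,0,-0.4,0,0],[-0.6,-1,0,0,-0.4,0,0],[-1,-1,0,0,-0.4,0,0],[-1,-1,0,0,-0.4,0,0],[-1,-1,0,0,-0.4,0,0]],
  ],
)

```text
t: 1.22
eef_pos: [0.2619, -0.5902, 0.3519]
tool_rot: [-1.587, -0.004, -2.697]
wrist_force: [0.2, -0.8, -0.0]
finger_gap: 0.0849
```

servo_tool(
  deltas=[
    [[-1,-0.2,-0.3,0,-0.4,0,0],[-1,-0.2,-0.3,0,-0.4,0,0],[-1,-0.2,-0.3,0,-0.4,0,0],[-1,-0.2,-0.3,0,-0.4,0,0],[-1,-0.2,-0.3,0,-0.4,0,0]],
  ],
)

```text
t: 1.63
eef_pos: [0.3583, -0.4931, 0.3823]
tool_rot: [-1.579, -0.002, -2.513]
wrist_force: [0.0, -0.1, -0.8]
finger_gap: 0.0853
```

servo_tool(
  deltas=[
    [[-1,-0.1,-0.3,0,-0.4,0,0],[-1,-0.1,-0.3,0,-0.4,0,0],[-1,-0.1,-0.3,0,-0.4,0,0],[-1,-0.1,-0.3,0,-0.4,0,0],[-1,-0.1,-0.3,0,-0.4,0,0]],
  ],
)

```text
t: 2.05
eef_pos: [0.4334, -0.3753, 0.3933]
tool_rot: [-1.581, -0.001, -2.325]
wrist_force: [-0.3, -0.7, -0.8]
finger_gap: 0.0856
```

servo_tool(
  deltas=[
    [[-1,0,-0.3,0,-0.4,0,0],[-1,0,-0.3,0,-0.4,0,0],[-1,0,-0.3,0,-0.4,0,0],[-1,0,-0.3,0,-0.4,0,0],[-1,0,-0.3,0,-0.4,0,0]],
  ],
)

```text
t: 2.47
eef_pos: [0.4847, -0.2455, 0.3913]
tool_rot: [-1.583, -0.0, -2.138]
wrist_force: [1.0, 0.6, -0.6]
finger_gap: 0.0854
```

servo_tool(
  deltas=[
    [[-1,0,-0.3,0,-0.4,0,0],[-1,0,-0.3,0,-0.4,0,0],[-1,0,-0.3,0,-0.4,0,0],[-1,0,-0.3,0,-0.4,0,0],[-1,0,-0.3,0,-0.4,0,0]],
  ],
)

```text
t: 2.88
eef_pos: [0.5104, -0.1084, 0.3886]
tool_rot: [-1.586, 0.0, -1.951]
wrist_force: [-0.1, -0.3, -0.5]
finger_gap: 0.0852
```

```bash
cat > look.py <<'E'
from h import *
import sys
k=sys.argv[1]; things=sys.argv[2:]
for n in ['scene','top']:
    c=bot.camera(n); cv2.imwrite(f'pics/{n}{k}.png',cv2.resize(c['frame'][:,:,::-1],None,fx=1.5,fy=1.5))
    out={}
    for t in things:
        out[t]=bot.outline_of(c,t); print(n,t,[(round(a['score'],2),a['box']) for a in out[t]][:3])
    pickle.dump((c,out),open(f'{n}{k}.pkl','wb'))
s=bot.get_state(); print(s['t'],s['eef_pos'].round(4),s['tool_rot'].round(4),s['qpos'].round(3),s['wrist_force'].round(2),s['finger_gap'])
E
python3 look.py 1 beaker_centre stand grey_cup egg_cup wheel_top
```

```text
scene beaker_centre [(0.85, [206.1, 153.5, 230.7, 193.2])]
scene stand [(0.76, [205.5, 181.9, 284.2, 233.4])]
scene grey_cup [(0.75, [218.7, 163.7, 241.1, 188.4])]
scene egg_cup [(0.75, [240.1, 174.3, 258.2, 186.5])]
scene wheel_top [(0.89, [244.5, 244.4, 303.7, 284.9])]
top beaker_centre [(0.56, [146.2, 159.6, 170.1, 190.5])]
top stand [(0.91, [151.6, 135.6, 252.7, 191.9])]
top grey_cup [(0.76, [180.5, 156.8, 210.5, 187.3])]
top egg_cup [(0.6, [226.8, 158.1, 244.5, 176.2])]
top wheel_top [(0.59, [330.0, 173.8, 369.9, 228.9]), (0.46, [358.1, 233.0, 398.7, 236.5])]
3.4833 [ 0.5106 -0.111   0.3891] [-1.5855e+00  7.0000e-04 -1.9548e+00] [ 0.699  0.056 -0.558  1.459  0.026  1.649 -0.24 ] [0.56 0.37 0.46] 0.08531461179363738
```

View pics/scene1.png

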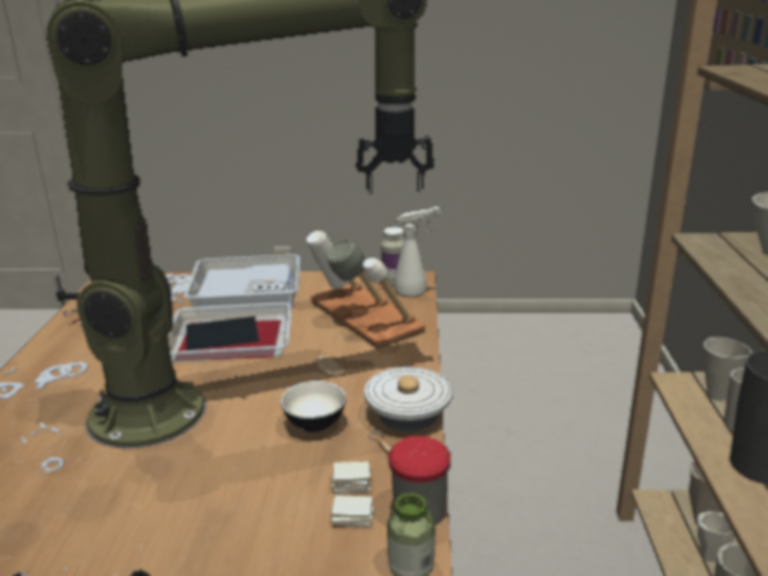

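The scene view is now clear: the beaker's closed end shows at about (318,240), partly behind the grey cup at (347,260). The wheel is at (408,392). I'll fit the beaker jointly in both views.

```bash
cat > fitb.py <<'E'
from h import *
from scipy.optimize import minimize
S=4
ct,ot=pickle.load(open('top0.pkl','rb')); cs,os_=pickle.load(open('scene1.pkl','rb')); ct1,ot1=pickle.load(open('top1.pkl','rb'))
def hull(c,pts):
    im=np.zeros((384*S,512*S),np.uint8)
    h=cv2.convexHull((P(c,pts)*S+S/2-.5).astype(np.float32)).round().astype(np.int32)
    cv2.fillConvexPoly(im,h,1); return cv2.resize(im.astype(np.float32),(512,384),interpolation=cv2.INTER_AREA)
a=np.linspace(0,2*np.pi,40)
def beaker(p):
    cx,cy,cz,tx,ty=p   # tx,ty: axis up vector tilt components (closed end direction)
    up=np.array([tx,ty,np.sqrt(1-tx*tx-ty*ty)]); e1=np.cross(up,[0,1,0]); e1/=np.linalg.norm(e1); e2=np.cross(up,e1)
    C=np.array([cx,cy,cz]); ring=lambda z,r:C+up*z+r*(np.cos(a)[:,None]*e1+np.sin(a)[:,None]*e2)
    return np.r_[ring(.075,.025),ring(-.075,.033)]
views=[(ct,ot['beaker_centre'][0]['mask'],np.zeros((384,512),bool),1.),
 (cs,os_['beaker_centre'][0]['mask'],os_['grey_cup'][0]['mask']|os_['egg_cup'][0]['mask'],1.)]
views=[(c,m,cv2.dilate(o.astype(np.uint8),np.ones((3,3)))==0,w) for c,m,o,w in views]
def cost(p): 
    b=beaker(p); return sum((np.abs(hull(c,b)-m)*v).sum()*w for c,m,v,w in views)
if __name__=='__main__':
    sp=pickle.load(open('stand.pkl','rb'))
    best=None
    for lean in (22,27,32):
        t=np.sin(np.radians(lean)); p0=np.array([.535,.272,.13,-t*.99,-t*.126])
        for k in range(2):
            sim=np.r_[[p0],p0+np.diag([.015,.015,.015,.08,.08])]
            r=minimize(cost,p0,method='Nelder-Mead',options=dict(initial_simplex=sim,maxiter=400)); p0=r.x
        print(r.x.round(4),r.fun,'lean',np.degrees(np.arcsin(np.hypot(*r.x[3:]))), 'az',np.degrees(np.arctan2(-r.x[4],-r.x[3])))
        if best is None or r.fun<best.fun: best=r
    p=best.x; up=np.array([p[3],p[4],np.sqrt(1-p[3]**2-p[4]**2)])
    print('top',p[:3]+.075*up,'rim',p[:3]-.075*up,[ (np.abs(hull(c,beaker(p))-m)*v).sum() for c,m,v,w in views])
    # peg relation
    ca,sa=np.cos(sp[2]),np.sin(sp[2])
    tip=np.array([sp[0]+ca*-.053-sa*.115,sp[1]+sa*-.053+ca*.115,.193]); d=tip-p[:3]
    print('tip along axis from centre',d@up,'offset',d-up*(d@up),'stand yaw deg',np.degrees(sp[2]))
    pickle.dump(p,open('beaker.pkl','wb'))
    ims=[]
    for c,x0,y0 in((ct,130,140),(cs,190,140)):
        im=cv2.resize(c['frame'][y0:y0+65,x0:x0+65,::-1],None,fx=6,fy=6,interpolation=cv2.INTER_CUBIC)
        q=((P(c,beaker(p))-[x0,y0])*6+3).astype(np.int32); cv2.polylines(im,[q[:40],q[40:]],True,(0,0,255),1); ims.append(im)
    cv2.imwrite('pics/fitb.png',np.hstack(ims))
E
python3 fitb.py
```

```text
[ 0.5258  0.2727  0.1245 -0.4303 -0.0681] 89.5 lean 25.82401851884548 az 8.989869993309789
[ 0.5264  0.2728  0.1235 -0.4294 -0.0666] 91.5625 lean 25.755838543368103 az 8.810684826390926
[ 0.5262  0.2725  0.1237 -0.4284 -0.0631] 92.0625 lean 25.65790985840448 az 8.377437152102438
top [0.49353839 0.26758593 0.19196185] rim [0.55807701 0.27779615 0.05694142] [np.float32(54.3125), np.float32(35.1875)]
tip along axis from centre 0.07146376008690836 offset [0.00851071 0.0020259  0.00422124] stand yaw deg 7.217071147435718
```

View pics/fitb.png

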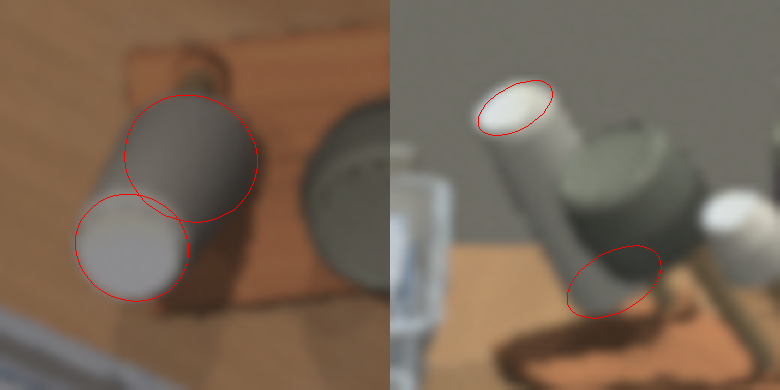

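The fit matches both pictures. The lean is 25.8° and the closed end is at (0.4935, 0.2676, 0.192). The peg tip lies just under it, as it should. Next I plan the pre-grasp.

```bash
cat >> h.py <<'E'
def plan(segs, pos=None, rot=None, lead=1.0):
    """segs: list of (target pos, Rotation, nrows). prints rows of unit deltas"""
    s=bot.get_state()
    p=s['eef_pos'] if pos is None else pos; q=R.from_euler('xyz',s['tool_rot']) if rot is None else rot
    for tp,tq,n in segs:
        rv=(q.inv()*tq).as_rotvec(); rows=[]
        print('dist',np.linalg.norm(tp-p).round(4),'ang',np.degrees(np.linalg.norm(rv)).round(2))
        for i in range(n):
            qi=q*R.from_rotvec(rv*i/n)
            d=qi.inv().apply((tp-p)/n)/.025; w=rv/n/np.radians(5)
            rows.append(np.r_[d,w].round(2).tolist())
        for i in range(0,n,5): print(*rows[i:i+5],sep='\n'); print()
        p,q=tp,tq
def frame(y,zhint):
    y=np.array(y)/np.linalg.norm(y); z=np.array(zhint)-y*np.dot(y,zhint); z/=np.linalg.norm(z)
    return R.from_matrix(np.c_[np.cross(y,z),y,z])
E
cat > g.py <<'E'
from h import *
p=pickle.load(open('beaker.pkl','rb')); up=np.array([p[3],p[4],np.sqrt(1-p[3]**2-p[4]**2)])
end=p[:3]+.075*up
G=frame(-up,[1,.126,0])
E
python3 - <<'E'
from g import *
print(G.as_euler('xyz'), end+.12*up, end+.02*up,end-.052*up)
plan([(end+.12*up,G,20)])
E
```

```text
[-1.1203232   0.01527092 -1.44545684] [0.4419075  0.25941776 0.2999782 ] [0.48493324 0.26622457 0.20996458] [0.51591178 0.27112547 0.14515477]
dist 0.3871 ang 39.18
[-0.64, 0.18, -0.4, 0.26, -0.29, 0.07]
[-0.64, 0.18, -0.39, 0.26, -0.29, 0.07]
[-0.65, 0.18, -0.38, 0.26, -0.29, 0.07]
[-0.66, 0.17, -0.37, 0.26, -0.29, 0.07]
[-0.67, 0.17, -0.35, 0.26, -0.29, 0.07]

[-0.68, 0.16, -0.34, 0.26, -0.29, 0.07]
[-0.68, 0.16, -0.33, 0.26, -0.29, 0.07]
[-0.69, 0.16, -0.31, 0.26, -0.29, 0.07]
[-0.7, 0.15, -0.3, 0.26, -0.29, 0.07]
[-0.7, 0.15, -0.29, 0.26, -0.29, 0.07]

[-0.71, 0.15, -0.27, 0.26, -0.29, 0.07]
[-0.72, 0.15, -0.26, 0.26, -0.29, 0.07]
[-0.72, 0.15, -0.24, 0.26, -0.29, 0.07]
[-0.73, 0.15, -0.23, 0.26, -0.29, 0.07]
[-0.73, 0.15, -0.21, 0.26, -0.29, 0.07]

[-0.73, 0.15, -0.2, 0.26, -0.29, 0.07]
[-0.74, 0.15, -0.18, 0.26, -0.29, 0.07]
[-0.74, 0.15, -0.17, 0.26, -0.29, 0.07]
[-0.74, 0.15, -0.15, 0.26, -0.29, 0.07]
[-0.75, 0.15, -0.14, 0.26, -0.29, 0.07]
```

servo_tool(
  deltas=[
    [[-0.65,0.17,-0.4,0.26,-0.29,0.07,0],[-0.65,0.17,-0.4,0.26,-0.29,0.07,0],[-0.65,0.17,-0.4,0.26,-0.29,0.07,0],[-0.65,0.17,-0.37,0.26,-0.29,0.07,0],[-0.65,0.17,-0.35,0.26,-0.29,0.07,0]],
  ],
)

```text
t: 3.9
eef_pos: [0.4941, -0.0225, 0.3657]
tool_rot: [-1.466, 0.028, -1.834]
wrist_force: [-0.2, 0.7, 0.3]
finger_gap: 0.0851
```

servo_tool(
  deltas=[
    [[-0.7,0.15,-0.34,0.26,-0.29,0.07,0],[-0.7,0.15,-0.33,0.26,-0.29,0.07,0],[-0.7,0.15,-0.31,0.26,-0.29,0.07,0],[-0.7,0.15,-0.3,0.26,-0.29,0.07,0],[-0.7,0.15,-0.3,0.26,-0.29,0.07,0]],
  ],
)

```text
t: 4.32
eef_pos: [0.4761, 0.0746, 0.3434]
tool_rot: [-1.341, 0.037, -1.701]
wrist_force: [0.2, 1.1, 0.2]
finger_gap: 0.0854
```

servo_tool(
  deltas=[
    [[-0.72,0.15,-0.27,0.26,-0.29,0.07,0],[-0.72,0.15,-0.25,0.26,-0.29,0.07,0],[-0.72,0.15,-0.24,0.26,-0.29,0.07,0],[-0.72,0.15,-0.23,0.26,-0.29,0.07,0],[-0.72,0.15,-0.2,0.26,-0.29,0.07,0]],
  ],
)

```text
t: 4.73
eef_pos: [0.4622, 0.1463, 0.3277]
tool_rot: [-1.244, 0.03, -1.603]
wrist_force: [0.9, 0.5, -1.1]
finger_gap: 0.0852
```

servo_tool(
  deltas=[
    [[-0.74,0.15,-0.2,0.26,-0.29,0.07,0],[-0.74,0.15,-0.18,0.26,-0.29,0.07,0],[-0.74,0.15,-0.17,0.26,-0.29,0.07,0],[-0.74,0.15,-0.15,0.26,-0.29,0.07,0],[-0.74,0.15,-0.15,0.26,-0.29,0.07,0]],
  ],
)

```text
t: 5.15
eef_pos: [0.451, 0.2413, 0.3058]
tool_rot: [-1.127, 0.013, -1.473]
wrist_force: [-0.1, 0.6, 0.8]
finger_gap: 0.0851
```

```bash
python3 - <<'E'
from g import *
print(bot.get_state()['qpos'].round(3))
plan([(end+.08*up,G,5),(end+.04*up,G,5)])
E
```

```text
[-0.429 -0.297 -0.225  1.992  0.177  1.061 -0.62 ]
dist 0.0474 ang 1.65
[-0.16, 0.34, -0.07, 0.02, -0.06, 0.03]
[-0.15, 0.34, -0.07, 0.02, -0.06, 0.03]
[-0.15, 0.34, -0.07, 0.02, -0.06, 0.03]
[-0.15, 0.34, -0.07, 0.02, -0.06, 0.03]
[-0.15, 0.34, -0.07, 0.02, -0.06, 0.03]

dist 0.04 ang 0.0
[0.0, 0.32, -0.0, 0.0, 0.0, 0.0]
[0.0, 0.32, -0.0, 0.0, 0.0, 0.0]
[0.0, 0.32, -0.0, 0.0, 0.0, 0.0]
[0.0, 0.32, -0.0, 0.0, 0.0, 0.0]
[0.0, 0.32, -0.0, 0.0, 0.0, 0.0]
```

servo_tool(
  deltas=[
    [[-0.15,0.35,-0.07,0.02,-0.06,0.03,0],[-0.15,0.35,-0.07,0.02,-0.06,0.03,0],[-0.15,0.35,-0.07,0.02,-0.06,0.03,0],[-0.15,0.35,-0.07,0.02,-0.06,0.03,0],[-0.15,0.35,-0.07,0.02,-0.06,0.03,0]],
  ],
)

```text
t: 5.57
eef_pos: [0.4598, 0.2645, 0.2603]
tool_rot: [-1.117, 0.013, -1.439]
wrist_force: [0.3, 0.3, 0.2]
finger_gap: 0.0854
```

```bash
python3 look.py 2
python3 - <<'E'
from g import *
plan([(end+.04*up,G,5),(end-.05*up,G,10)])
ims=[]
s=bot.get_state(); T=R.from_euler('xyz',s['tool_rot'])
for n,x0,y0 in(('top',110,120),('scene',180,90)):
    c,_=pickle.load(open(n+'2.pkl','rb'))
    im=cv2.resize(c['frame'][y0:y0+110,x0:x0+80,::-1],None,fx=5,fy=5,interpolation=cv2.INTER_CUBIC)
    q=((P(c,np.array([s['eef_pos'],s['eef_pos']+T.apply([0,.1,0]),end]))-[x0,y0])*5+2).astype(int)
    cv2.line(im,tuple(map(int,q[0])),tuple(map(int,q[1])),(0,0,255),1); cv2.circle(im,tuple(map(int,q[2])),3,(0,255,0),-1); ims.append(im)
cv2.imwrite('pics/pre2.png',np.hstack(ims))
E
```

```text
5.6667 [0.4589 0.264  0.2586] [-1.12    0.012  -1.4394] [-0.435 -0.239 -0.255  2.043  0.205  0.948 -0.654] [ 0.04 -0.35  0.42] 0.085512126442289
dist 0.0352 ang 0.4
[0.01, 0.28, 0.02, -0.0, 0.02, 0.0]
[0.01, 0.28, 0.02, -0.0, 0.02, 0.0]
[0.01, 0.28, 0.02, -0.0, 0.02, 0.0]
[0.01, 0.28, 0.02, -0.0, 0.02, 0.0]
[0.01, 0.28, 0.02, -0.0, 0.02, 0.0]

dist 0.09 ang 0.0
[-0.0, 0.36, 0.0, 0.0, 0.0, 0.0]
[-0.0, 0.36, 0.0, 0.0, 0.0, 0.0]
[-0.0, 0.36, 0.0, 0.0, 0.0, 0.0]
[-0.0, 0.36, 0.0, 0.0, 0.0, 0.0]
[-0.0, 0.36, 0.0, 0.0, 0.0, 0.0]

[-0.0, 0.36, 0.0, 0.0, 0.0, 0.0]
[-0.0, 0.36, 0.0, 0.0, 0.0, 0.0]
[-0.0, 0.36, 0.0, 0.0, 0.0, 0.0]
[-0.0, 0.36, 0.0, 0.0, 0.0, 0.0]
[-0.0, 0.36, 0.0, 0.0, 0.0, 0.0]
```

View pics/pre2.png

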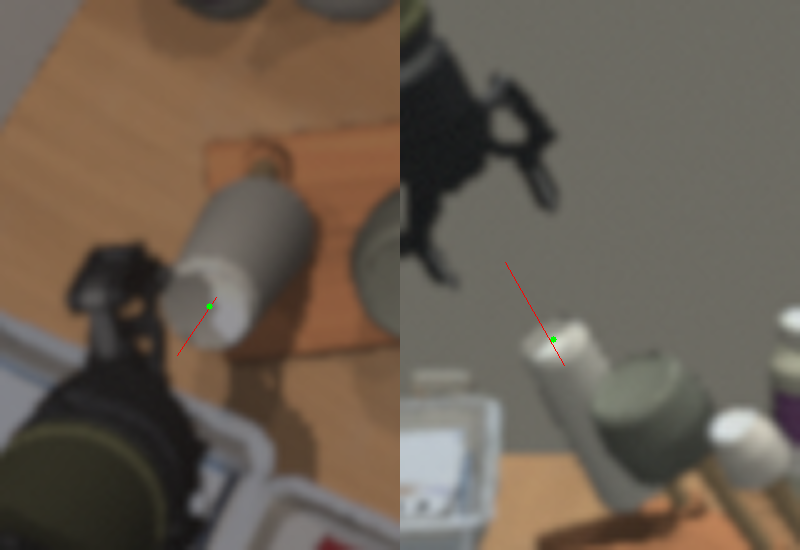

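The gripper axis and the fitted closed end line up in both views. I'll advance along the axis.

servo_tool(
  deltas=[
    [[0,0.36,0.02,0,0.02,0,0],[0,0.36,0.02,0,0.02,0,0],[0,0.36,0.02,0,0.02,0,0],[0,0.36,0.02,0,0.02,0,0],[0,0.36,0.02,0,0.02,0,0]],
  ],
)

```text
t: 6.08
eef_pos: [0.4845, 0.2665, 0.2183]
tool_rot: [-1.116, 0.018, -1.451]
wrist_force: [0.8, 0.1, -0.4]
finger_gap: 0.0856
```

servo_tool(
  deltas=[
    [[0,0.34,0,0,0,0,0],[0,0.34,0,0,0,0,0],[0,0.34,0,0,0,0,0],[0,0.34,0,0,0,0,0],[0,0.34,0,0,0,0,0]],
  ],
)

```text
t: 6.5
eef_pos: [0.5051, 0.2693, 0.175]
tool_rot: [-1.118, 0.018, -1.452]
wrist_force: [-0.1, 0.6, 1.1]
finger_gap: 0.0853
```

```bash
python3 look.py 3
python3 - <<'E'
from g import *
plan([(end-.05*up,G,5)])
ims=[]
s=bot.get_state(); T=R.from_euler('xyz',s['tool_rot'])
for n,x0,y0 in(('top',110,120),('scene',180,90)):
    c,_=pickle.load(open(n+'3.pkl','rb'))
    im=cv2.resize(c['frame'][y0:y0+110,x0:x0+80,::-1],None,fx=5,fy=5,interpolation=cv2.INTER_CUBIC)
    ims.append(im)
cv2.imwrite('pics/pre3.png',np.hstack(ims))
E
```

```text
6.6 [0.5044 0.2685 0.1737] [-1.1205  0.0164 -1.4526] [-0.409 -0.076 -0.253  2.084  0.289  0.754 -0.724] [ 0.25  0.1  -0.31] 0.08539491588586762
dist 0.0289 ang 0.42
[-0.01, 0.23, -0.01, 0.0, -0.02, 0.0]
[-0.01, 0.23, -0.01, 0.0, -0.02, 0.0]
[-0.01, 0.23, -0.01, 0.0, -0.02, 0.0]
[-0.01, 0.23, -0.01, 0.0, -0.02, 0.0]
[-0.01, 0.23, -0.01, 0.0, -0.02, 0.0]
```

View pics/pre3.png

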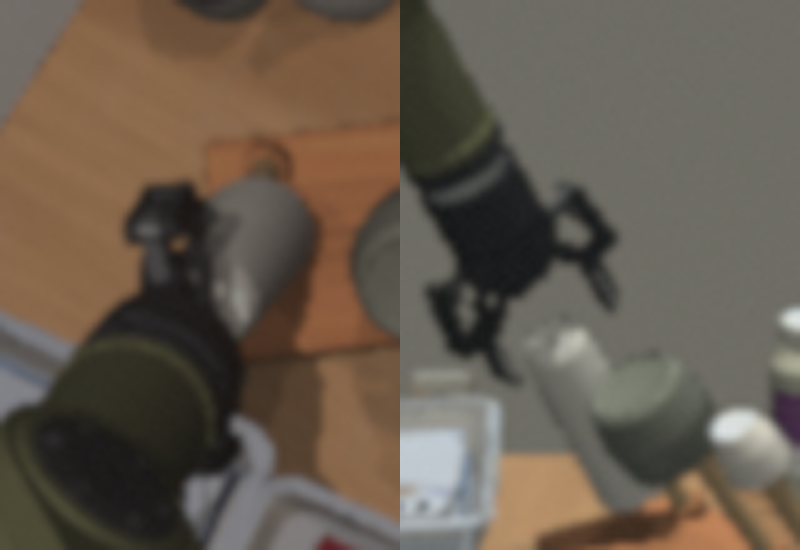

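The beaker's end sits between the fingers in the scene view, so I'll advance the last bit and close.

servo_tool(
  deltas=[
    [[-0.01,0.27,0,0,-0.02,0,0],[-0.01,0.27,0,0,-0.02,0,0],[-0.01,0.27,0,0,-0.02,0,0],[-0.01,0.27,0,0,-0.02,0,0],[-0.01,0.2,0,0,-0.02,0,0]],
  ],
)

```text
t: 7.02
eef_pos: [0.52, 0.2733, 0.1445]
tool_rot: [-1.117, 0.014, -1.443]
wrist_force: [-0.0, -1.0, -1.2]
finger_gap: 0.0852
```

servo_tool(
  deltas=[
    [[0,0,0,0,0,0,0.25],[0,0,0,0,0,0,0.3],[0,0,0,0,0,0,0.35],[0,0,0,0,0,0,0.38],[0,0,0,0,0,0,0.4]],
  ],
)

```text
t: 7.43
eef_pos: [0.518, 0.2727, 0.1424]
tool_rot: [-1.122, 0.011, -1.443]
wrist_force: [0.1, -0.5, -2.1]
finger_gap: 0.0532
```

servo_tool(
  deltas=[
    [[0,0,0,0,0,0,0.45],[0,0,0,0,0,0,0.5],[0,0,0,0,0,0,0.6],[0,0,0,0,0,0,0.8],[0,0,0,0,0,0,1]],
  ],
)

```text
t: 7.85
eef_pos: [0.5173, 0.2724, 0.142]
tool_rot: [-1.123, 0.011, -1.443]
wrist_force: [-1.1, 0.0, -0.9]
finger_gap: 0.0529
```

servo_tool(
  deltas=[
    [[0,0,0,0,0,0,1],[0,0,0,0,0,0,1],[0,0,0,0,0,0,1]],
  ],
)

```text
t: 8.1
eef_pos: [0.5174, 0.2724, 0.142]
tool_rot: [-1.123, 0.011, -1.443]
wrist_force: [-0.9, -0.7, -2.2]
finger_gap: 0.0528
```

```bash
python3 look.py 4 beaker_centre
python3 - <<'E'
from g import *
s=bot.get_state(); T=R.from_euler('xyz',s['tool_rot'])
print('tool-frame err',T.inv().apply(s['eef_pos']-end), s['moment'].round(2), (T.inv()*G).as_rotvec(True))
ims=[]
for n,x0,y0 in(('top',110,120),('scene',180,90)):
    c,_=pickle.load(open(n+'4.pkl','rb'))
    im=cv2.resize(c['frame'][y0:y0+110,x0:x0+80,::-1],None,fx=5,fy=5,interpolation=cv2.INTER_CUBIC)
    ims.append(im)
cv2.imwrite('pics/g4.png',np.hstack(ims))
E
```

```text
scene beaker_centre [(0.8, [208.5, 158.6, 231.5, 193.4]), (0.34, [242.4, 173.4, 258.5, 185.2])]
top beaker_centre [(0.91, [151.8, 154.8, 171.0, 185.6])]
8.3 [0.5173 0.2724 0.142 ] [-1.1229  0.0112 -1.4434] [-0.406 -0.009 -0.253  2.091  0.334  0.69  -0.754] [-0.91  0.18 -1.85] 0.053301814519386786
tool-frame err [-0.00118535  0.05555624  0.00015521] [-0.1   0.69  0.01] [0.1489847  0.20630807 0.15949572]
```

View pics/g4.png

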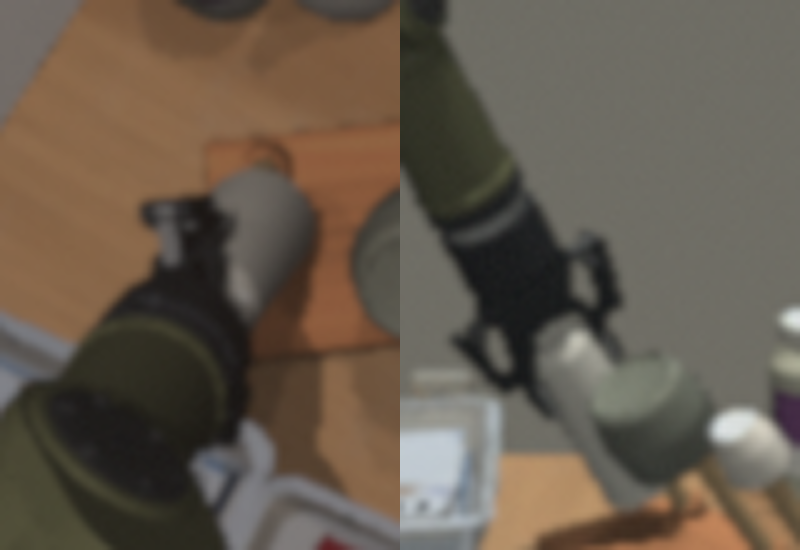

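The gap is 53 mm about 36 mm from the closed end, as the taper predicts, so the grip is good. I'll lift at 20° from vertical, which takes the beaker's far wall off the peg. Near the end I'll rotate toward upright, which keeps joint 2 off its limit.

```bash
python3 - <<'E'
from g import *
s=bot.get_state(); T=R.from_euler('xyz',s['tool_rot']); p0=s['eef_pos']
l=np.radians(20); d=np.array([-np.sin(l)*.99,-np.sin(l)*.14,np.cos(l)])
plan([(p0+d*.075,T,10),(p0+d*.175,T*R.from_rotvec([-np.radians(11),0,0]),10)])
E
```

```text
dist 0.075 ang 0.0
[-0.0, -0.3, 0.03, 0.0, 0.0, 0.0]
[-0.0, -0.3, 0.03, 0.0, 0.0, 0.0]
[-0.0, -0.3, 0.03, 0.0, 0.0, 0.0]
[-0.0, -0.3, 0.03, 0.0, 0.0, 0.0]
[-0.0, -0.3, 0.03, 0.0, 0.0, 0.0]

[-0.0, -0.3, 0.03, 0.0, 0.0, 0.0]
[-0.0, -0.3, 0.03, 0.0, 0.0, 0.0]
[-0.0, -0.3, 0.03, 0.0, 0.0, 0.0]
[-0.0, -0.3, 0.03, 0.0, 0.0, 0.0]
[-0.0, -0.3, 0.03, 0.0, 0.0, 0.0]

dist 0.1 ang 11.0
[-0.0, -0.4, 0.04, -0.22, -0.0, 0.0]
[-0.0, -0.4, 0.03, -0.22, -0.0, 0.0]
[-0.0, -0.4, 0.02, -0.22, -0.0, 0.0]
[-0.0, -0.4, 0.02, -0.22, -0.0, 0.0]
[-0.0, -0.4, 0.01, -0.22, -0.0, 0.0]

[-0.0, -0.4, 0.0, -0.22, -0.0, 0.0]
[-0.0, -0.4, -0.01, -0.22, -0.0, 0.0]
[-0.0, -0.4, -0.01, -0.22, -0.0, 0.0]
[-0.0, -0.4, -0.02, -0.22, -0.0, 0.0]
[-0.0, -0.4, -0.03, -0.22, -0.0, 0.0]
```

servo_tool(
  deltas=[
    [[0,-0.2,0.03,0,0,0,1],[0,-0.3,0.03,0,0,0,1],[0,-0.3,0.03,0,0,0,1],[0,-0.3,0.03,0,0,0,1],[0,-0.3,0.03,0,0,0,1]],
  ],
)

```text
t: 8.72
eef_pos: [0.5034, 0.269, 0.1751]
tool_rot: [-1.128, 0.009, -1.444]
wrist_force: [-0.6, 0.1, -2.9]
finger_gap: 0.0531
```

```bash
python3 look.py 5 beaker_centre
python3 - <<'E'
from g import *
s=bot.get_state(); print(s['moment'])
ims=[]
for n,x0,y0 in(('top',110,120),('scene',180,90)):
    c,_=pickle.load(open(n+'5.pkl','rb'))
    im=cv2.resize(c['frame'][y0:y0+110,x0:x0+80,::-1],None,fx=5,fy=5,interpolation=cv2.INTER_CUBIC)
    ims.append(im)
cv2.imwrite('pics/g5.png',np.hstack(ims))
E
```

```text
scene beaker_centre [(0.94, [206.7, 147.2, 221.6, 181.8])]
top beaker_centre [(0.84, [150.9, 157.8, 168.8, 187.5])]
8.9167 [0.5039 0.2693 0.1749] [-1.1272  0.0095 -1.4442] [-0.409 -0.073 -0.254  2.076  0.286  0.765 -0.712] [ 0.24 -0.01 -2.19] 0.05272050422009044
[-0.16035495  0.71963331  0.00145701]
```

View pics/g5.png

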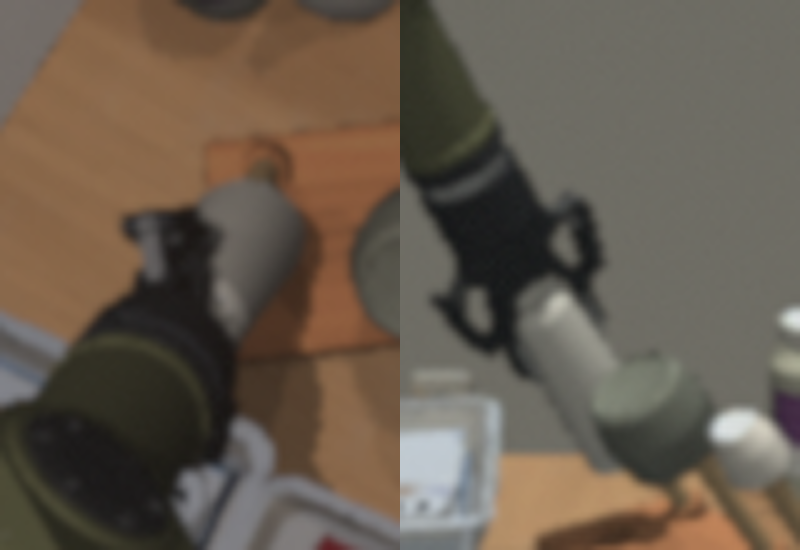

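The beaker came along with the gripper and its weight shows as 2–3 N, with no sideways load. I'll continue the lift.

servo_tool(
  deltas=[
    [[0,-0.3,0.03,0,0,0,1],[0,-0.3,0.03,0,0,0,1],[0,-0.3,0.03,0,0,0,1],[0,-0.35,0.03,0,0,0,1],[0,-0.35,0.03,0,0,0,1]],
  ],
)

```text
t: 9.33
eef_pos: [0.4878, 0.2656, 0.2122]
tool_rot: [-1.133, 0.007, -1.445]
wrist_force: [-1.0, 0.1, -1.6]
finger_gap: 0.0527
```

servo_tool(
  deltas=[
    [[0,-0.4,0.04,-0.22,0,0,1],[0,-0.4,0.03,-0.22,0,0,1],[0,-0.4,0.02,-0.22,0,0,1],[0,-0.4,0.02,-0.22,0,0,1],[0,-0.4,0.01,-0.22,0,0,1]],
  ],
)

```text
t: 9.75
eef_pos: [0.4681, 0.2634, 0.2656]
tool_rot: [-1.231, 0.008, -1.442]
wrist_force: [0.7, -0.1, -3.0]
finger_gap: 0.0528
```

servo_tool(
  deltas=[
    [[0,-0.4,0,-0.22,0,0,1],[0,-0.4,0,-0.22,0,0,1],[0,-0.4,-0.01,-0.22,0,0,1],[0,-0.4,-0.02,-0.22,0,0,1],[0,-0.4,-0.03,-0.22,0,0,1]],
  ],
)

```text
t: 10.17
eef_pos: [0.4501, 0.2614, 0.3211]
tool_rot: [-1.326, 0.01, -1.439]
wrist_force: [0.1, -0.1, -2.9]
finger_gap: 0.0529
```

```bash
python3 look.py 6 beaker_centre
python3 - <<'E'
from g import *
s=bot.get_state(); print(s['moment'])
ims=[]
for n,x0,y0 in(('top',110,120),('scene',180,90)):
    c,_=pickle.load(open(n+'6.pkl','rb'))
    im=cv2.resize(c['frame'][y0:y0+110,x0:x0+80,::-1],None,fx=5,fy=5,interpolation=cv2.INTER_CUBIC)
    ims.append(im)
cv2.imwrite('pics/g6.png',np.hstack(ims))
E
```

```text
scene beaker_centre [(0.79, [191.8, 109.4, 211.8, 152.7])]
top beaker_centre [(0.57, [137.9, 172.2, 159.7, 200.8])]
10.3667 [0.4505 0.2615 0.3198] [-1.3253  0.0101 -1.4397] [-0.423 -0.15  -0.205  1.803  0.081  1.266 -0.515] [-0.73 -0.35 -2.91] 0.052864933616601315
[-0.09529039  0.42452733  0.01049146]
```

View pics/g6.png

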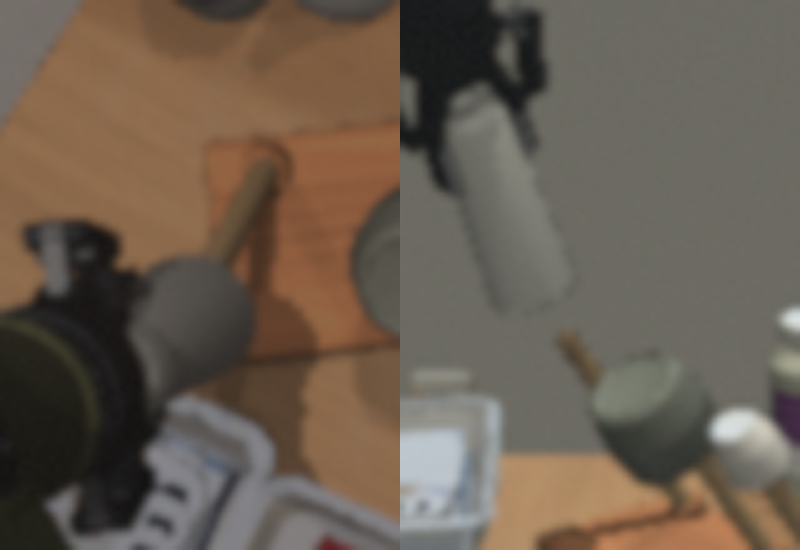

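The beaker is clear of the peg, and the bare tip shows in the scene view at (565,340). Next I turn it upright and carry it to the wheel.

```bash
python3 - <<'E'
from g import *
V1=frame([0,0,-1],[.99,.13,0]); h=-.515; V2=frame([0,0,-1],[np.cos(h),np.sin(h),0])
plan([(np.array([.47,.2,.38]),V1,5),(np.array([.455,-.257,.32]),V2,20)])
E
```

```text
dist 0.0882 ang 14.08
[0.5, -0.45, 0.21, -0.56, -0.0, -0.02]
[0.5, -0.46, 0.18, -0.56, -0.0, -0.02]
[0.5, -0.47, 0.16, -0.56, -0.0, -0.02]
[0.51, -0.47, 0.14, -0.56, -0.0, -0.02]
[0.51, -0.48, 0.11, -0.56, -0.0, -0.02]

dist 0.4612 ang 36.99
[0.9, 0.12, -0.15, -0.0, 0.37, -0.0]
[0.91, 0.12, -0.12, -0.0, 0.37, -0.0]
[0.91, 0.12, -0.09, -0.0, 0.37, -0.0]
[0.91, 0.12, -0.06, -0.0, 0.37, -0.0]
[0.91, 0.12, -0.03, -0.0, 0.37, -0.0]

[0.91, 0.12, -0.0, -0.0, 0.37, -0.0]
[0.91, 0.12, 0.03, -0.0, 0.37, -0.0]
[0.91, 0.12, 0.06, -0.0, 0.37, -0.0]
[0.91, 0.12, 0.09, -0.0, 0.37, -0.0]
[0.91, 0.12, 0.12, -0.0, 0.37, -0.0]

[0.9, 0.12, 0.15, -0.0, 0.37, -0.0]
[0.9, 0.12, 0.17, -0.0, 0.37, -0.0]
[0.89, 0.12, 0.2, -0.0, 0.37, -0.0]
[0.88, 0.12, 0.23, -0.0, 0.37, -0.0]
[0.88, 0.12, 0.26, -0.0, 0.37, -0.0]

[0.87, 0.12, 0.29, -0.0, 0.37, -0.0]
[0.86, 0.12, 0.32, -0.0, 0.37, -0.0]
[0.85, 0.12, 0.34, -0.0, 0.37, -0.0]
[0.84, 0.12, 0.37, -0.0, 0.37, -0.0]
[0.82, 0.12, 0.4, -0.0, 0.37, -0.0]
```

servo_tool(
  deltas=[
    [[0,-0.6,0.15,-0.4,0,0,1],[0,-0.7,0.15,-0.6,0,0,1],[0.2,-0.6,0.15,-0.6,0,0,1],[0.4,-0.5,0.15,-0.6,0,0,1],[0.6,-0.3,0.1,-0.6,0,0,1]],
  ],
)

```text
t: 10.78
eef_pos: [0.4532, 0.2338, 0.3845]
tool_rot: [-1.587, 0.006, -1.428]
wrist_force: [0.4, 0.3, -2.6]
finger_gap: 0.0526
```

servo_tool(
  deltas=[
    [[0.8,0,-0.15,0,0.35,0,1],[0.9,0.1,-0.12,0,0.35,0,1],[0.9,0.1,-0.1,0,0.35,0,1],[0.9,0.1,-0.06,0,0.35,0,1],[0.9,0.1,-0.03,0,0.35,0,1]],
  ],
)

```text
t: 11.2
eef_pos: [0.4503, 0.1163, 0.3688]
tool_rot: [-1.588, 0.002, -1.59]
wrist_force: [-1.0, -0.8, -3.4]
finger_gap: 0.0531
```

servo_tool(
  deltas=[
    [[0.9,0.1,0,0,0.37,0,1],[0.9,0.1,0.03,0,0.37,0,1],[0.9,0.1,0.06,0,0.37,0,1],[0.9,0.1,0.09,0,0.37,0,1],[0.9,0.1,0.12,0,0.37,0,1]],
  ],
)

```text
t: 11.62
eef_pos: [0.4415, -0.0098, 0.3522]
tool_rot: [-1.587, -0.002, -1.772]
wrist_force: [0.3, -0.2, -2.9]
finger_gap: 0.0531
```

servo_tool(
  deltas=[
    [[0.9,0.1,0.15,0,0.37,0,1],[0.9,0.1,0.17,0,0.37,0,1],[0.9,0.1,0.2,0,0.37,0,1],[0.9,0.1,0.23,0,0.37,0,1],[0.9,0.1,0.26,0,0.37,0,1]],
  ],
)

```text
t: 12.03
eef_pos: [0.4279, -0.1372, 0.3362]
tool_rot: [-1.584, -0.003, -1.953]
wrist_force: [1.4, 0.2, -2.4]
finger_gap: 0.0527
```

```bash
python3 - <<'E'
from g import *
h=-.515; V2=frame([0,0,-1],[np.cos(h),np.sin(h),0])
s=bot.get_state();print(s['qpos'].round(3))
plan([(np.array([.455,-.257,.30]),V2,10)])
E
```

```text
[-0.035 -0.143  0.254  1.74   0.036  1.553 -0.168]
dist 0.128 ang 7.63
[0.4, 0.14, 0.28, 0.02, 0.15, 0.0]
[0.4, 0.14, 0.29, 0.02, 0.15, 0.0]
[0.4, 0.14, 0.29, 0.02, 0.15, 0.0]
[0.39, 0.14, 0.3, 0.02, 0.15, 0.0]
[0.39, 0.14, 0.3, 0.02, 0.15, 0.0]

[0.38, 0.14, 0.31, 0.02, 0.15, 0.0]
[0.38, 0.14, 0.31, 0.02, 0.15, 0.0]
[0.38, 0.14, 0.32, 0.02, 0.15, 0.0]
[0.37, 0.14, 0.32, 0.02, 0.15, 0.0]
[0.37, 0.14, 0.33, 0.02, 0.15, 0.0]
```

servo_tool(
  deltas=[
    [[0.4,0.14,0.28,0.02,0.15,0,1],[0.4,0.14,0.29,0.02,0.15,0,1],[0.4,0.14,0.29,0.02,0.15,0,1],[0.4,0.14,0.3,0.02,0.15,0,1],[0.4,0.14,0.3,0.02,0.15,0,1]],
  ],
)

```text
t: 12.45
eef_pos: [0.4376, -0.2062, 0.316]
tool_rot: [-1.573, -0.002, -2.032]
wrist_force: [-0.6, -0.1, -2.8]
finger_gap: 0.0531
```

servo_tool(
  deltas=[
    [[0.38,0.14,0.3,0.02,0.15,0,1],[0.38,0.14,0.31,0.02,0.15,0,1],[0.38,0.14,0.32,0.02,0.15,0,1],[0.3,0.1,0.3,0.02,0.15,0,1],[0.2,0.1,0.2,0.02,0.1,0,1]],
  ],
)

```text
t: 12.87
eef_pos: [0.4523, -0.2643, 0.2977]
tool_rot: [-1.565, -0.003, -2.098]
wrist_force: [-1.0, -0.1, -2.5]
finger_gap: 0.0529
```

```bash
python3 look.py 7 beaker_centre wheel_top
python3 - <<'E'
from g import *
s=bot.get_state(); print(s['moment'])
ims=[]
for n,x0,y0 in(('top',310,150),('scene',230,150)):
    c,_=pickle.load(open(n+'7.pkl','rb'))
    im=cv2.resize(c['frame'][y0:y0+110 if n=='top' else y0+140,x0:x0+80,::-1],(400,600),interpolation=cv2.INTER_CUBIC)
    ims.append(im)
cv2.imwrite('pics/g7.png',np.hstack(ims))
E
```

```text
scene beaker_centre [(0.89, [260.7, 160.7, 288.3, 219.0])]
scene wheel_top [(0.65, [245.2, 287.5, 259.4, 302.2]), (0.61, [243.4, 242.5, 302.4, 287.7])]
top beaker_centre [(0.72, [341.5, 185.6, 353.4, 205.5])]
top wheel_top [(0.95, [309.4, 173.0, 356.0, 231.9]), (0.52, [181.6, 156.1, 211.4, 186.8]), (0.51, [228.2, 156.4, 245.9, 173.2])]
13.1667 [ 0.4522 -0.262   0.2984] [-1.5649e+00 -1.6000e-03 -2.0946e+00] [ 0.078  0.01   0.401  1.677 -0.002  1.45  -0.045] [ 0.28 -0.17 -3.43] 0.052852186927279825
[-0.01120053  0.03130676 -0.03875362]
```

View pics/g7.png

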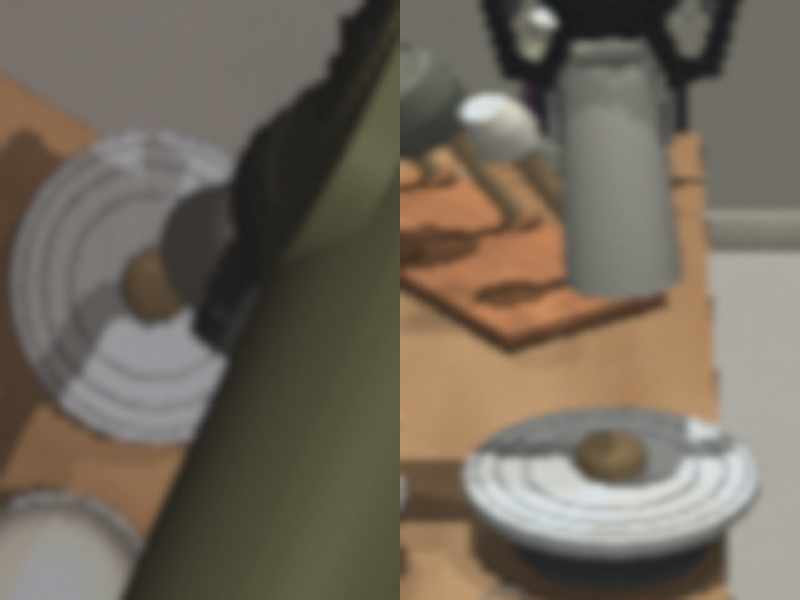

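View pics/scene7.png

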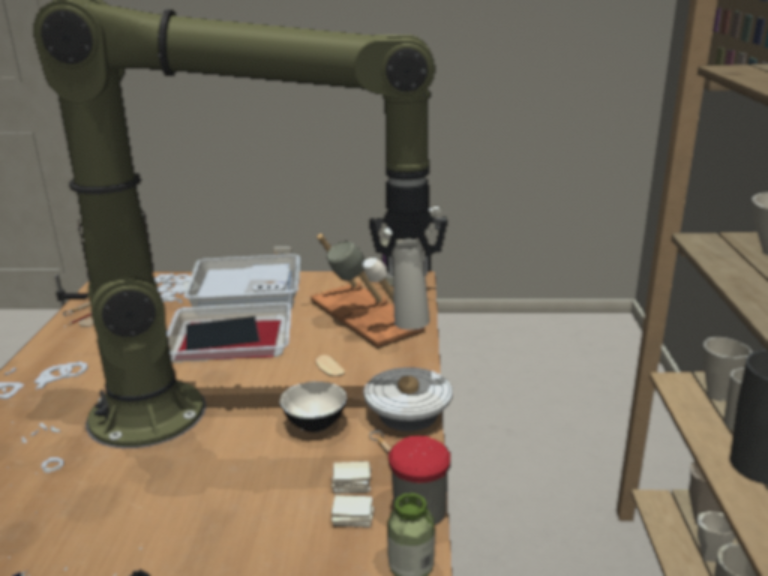

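The beaker hangs upright above the wheel, with the plug visible at (408,384) in the scene view. I'll compare the nominal beaker pose with both views, and cross-check the wheel from the scene camera.

```bash
cat > chk.py <<'E'
from h import *
import sys
from fitb import beaker,hull
k=sys.argv[1]
s=bot.get_state(); T=R.from_euler('xyz',s['tool_rot']); pos=s['eef_pos']
a=np.linspace(0,2*np.pi,40)
def bk(off,tx,tz): # off: closed end offset tool frame; small tilts about tool x and z (rad)
    Q=T*R.from_rotvec([tx,0,tz]); e=pos+T.apply(off); A=Q.as_matrix(); y=A[:,1]
    C=e+.075*y; up=-y
    return np.r_[C[:],up[:2]]
cs,os_=pickle.load(open(f'scene{k}.pkl','rb')); ct,ot=pickle.load(open(f'top{k}.pkl','rb'))
off0=np.array([.0012,-.0556,0])
m=os_['beaker_centre'][0]['mask']
print('rows/cols',np.nonzero(m.any(1))[0][[0,-1]],np.nonzero(m.any(0))[0][[0,-1]])
# fit scene: only rows below fingers (lower part)
from scipy.optimize import minimize
ys=np.nonzero(m.any(1))[0]; v=np.zeros((384,512),bool); v[ys[0]+ (ys[-1]-ys[0])//3:]=1
def cost(q):
    d=hull(cs,beaker(bk(off0+[0,q[2],q[3]],q[0],0))); return (np.abs(d-m)*v).sum()+ (q[2]/.002)**2+(q[3]/.002)**2
x0=np.zeros(4); r=minimize(cost,x0,method='Nelder-Mead',options=dict(initial_simplex=np.r_[[x0],x0+np.diag([.05,.03,.004,.004])]))
print('nom',cost(x0),'fit tiltx(deg)',np.degrees(r.x[0]),'dy,dz',r.x[2:],r.fun)
ims=[]
for c,x0,y0 in((ct,320,150),(cs,240,150)):
    im=cv2.resize(c['frame'][y0:y0+150,x0:x0+100,::-1],None,fx=4,fy=4,interpolation=cv2.INTER_CUBIC)
    for p,col in((bk(off0,0,0),(0,0,255)),(bk(off0+[0,r.x[2],r.x[3]],r.x[0],0),(0,255,0))):
        q=((P(c,beaker(p))-[x0,y0])*4+2).astype(np.int32); cv2.polylines(im,[q[:40],q[40:]],True,col,1)
    w=np.array([.455,-.2575,.058]); ring=lambda R_,z:w+np.c_[R_*np.cos(a),R_*np.sin(a),0*a+z]
    for rr,z in((.085,0),(.021,.0),(.021,.022)):
        q=((P(c,ring(rr,z))-[x0,y0])*4+2).astype(np.int32); cv2.polylines(im,[q],True,(255,0,255),1)
    ims.append(im)
cv2.imwrite(f'pics/chk{k}.png',np.hstack(ims))
E
python3 chk.py 7
```

```text
rows/cols [159 220] [262 287]
nom 209.75 fit tiltx(deg) 2.21195265246725 dy,dz [-0.0014557   0.00284401] 40.989371474244045
```

View pics/chk7.png

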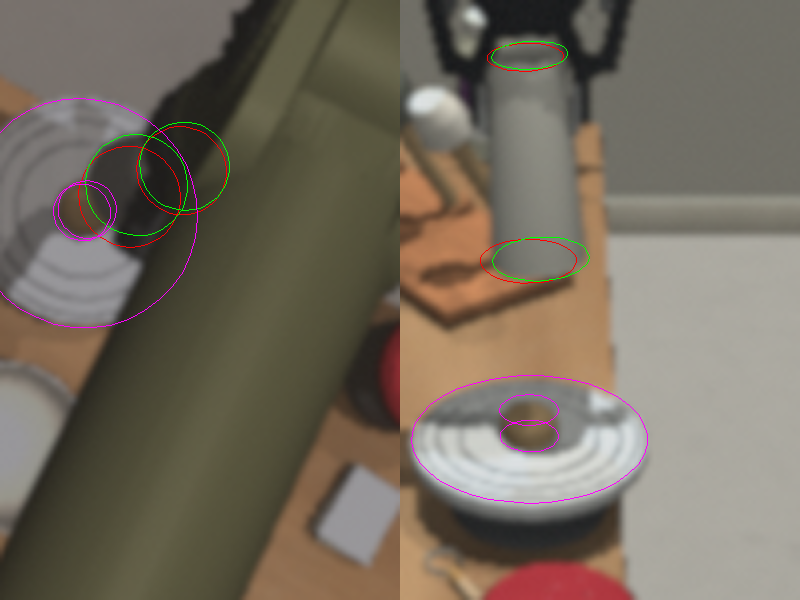

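```bash
cat > edge.py <<'E'
from h import *
import sys
from scipy.optimize import least_squares
k=sys.argv[1]; r0,r1=int(sys.argv[2]),int(sys.argv[3])
c,o=pickle.load(open(f'scene{k}.pkl','rb')); f=cv2.GaussianBlur(c['frame'],(0,0),.7).astype(float)
m=o['beaker_centre'][0]['mask']
L=[];Rr=[]
for y in range(r0,r1):
    xs=np.nonzero(m[y])[0]
    if len(xs)<5: continue
    def edge(x0):
        x=np.arange(x0-4,x0+5); g=np.abs(f[y,x+1]-f[y,x-1]).sum(1); g=g-np.min(g); i=np.argmax(g); sl=slice(max(i-1,0),i+2)
        return (x[sl]*g[sl]).sum()/g[sl].sum(), g[i]
    l,gl=edge(xs[0]); r,gr=edge(xs[-1]); L.append((y,l,gl)); Rr.append((y,r,gr))
L=np.array(L);Rr=np.array(Rr)
def line(A):
    p=np.polyfit(A[:,0],A[:,1],1)
    for _ in range(5):
        e=np.abs(np.polyval(p,A[:,0])-A[:,1]); w=e<max(.4,np.median(e)*2); p=np.polyfit(A[w,0],A[w,1],1)
    return p
pl,pr=line(L),line(Rr)
print('L',pl,np.polyval(pl,[r0,r1]),'R',pr,np.polyval(pr,[r0,r1]))
print('mid slope px/px',(pl[0]+pr[0])/2,'mid',np.polyval((pl+pr)/2,[r0,r1]),'width',np.polyval(pr-pl,[r0,r1]))
# predicted midline for vertical axis through tool
s=bot.get_state(); e=s['eef_pos']
q=P(c,[[e[0],e[1],e[2]+.05],[e[0],e[1],e[2]-.1]]); sl=(q[1,0]-q[0,0])/(q[1,1]-q[0,1]); print('vertical slope',sl,'tilt in image deg',np.degrees(np.arctan((pl[0]+pr[0])/2)-np.arctan(sl)))
yy=np.array([r0,r1]); print('pred mid vertical line thru TCP',q[0,0]+sl*(yy-q[0,1]))
for wz in [.058,.08]: print('wheel axis px',P(c,[[.455,-.2575,wz]]))
print('wheel axis at rows (vertical)',P(c,[[.455,-.2575,e[2]+.05],[.455,-.2575,e[2]-.095]]))
E
python3 edge.py 7 183 215
```

```text
L [-8.85296591e-02  2.80550948e+02] [264.35002036 261.51707127] R [9.98115596e-02 2.64908383e+02] [283.17389884 286.36786875]
mid slope px/px 0.005640950271022752 mid [273.7619596  273.94247001] width [18.82387849 24.85079749]
vertical slope 0.007730053918800923 tilt in image deg -0.11969142873884549
pred mid vertical line thru TCP [271.15340768 271.4007694 ]
wheel axis px [[271.82239108 258.48685155]]
wheel axis px [[271.77259468 251.97122062]]
wheel axis at rows (vertical) [[271.10683488 164.8596101 ]
 [271.48045259 213.74577083]]
```

```bash
python3 - <<'E'
from h import *
a=np.linspace(0,2*np.pi,60)
for n,k in(('scene','1'),('scene','7'),('top','0')):
    c,o=pickle.load(open(f'{n}{k}.pkl','rb')); f=c['frame'].astype(int)
    w=P(c,[[.455,-.2575,.069]])[0]
    x0,y0=int(w[0])-14,int(w[1])-14; sub=f[y0:y0+28,x0:x0+28]; br=(sub[:,:,0]-sub[:,:,2])
    m=br>35; ys,xs=np.nonzero(m); 
    lab=cv2.connectedComponentsWithStats(m.astype(np.uint8)); i=1+np.argmax(lab[2][1:,4])
    print(n,k,'plug bbox',lab[2][i]+[x0,y0,0,0,0],'cent',lab[3][i]+[x0,y0])
    ring=lambda R_,z:np.array([.455,-.2575,.058])+np.c_[R_*np.cos(a),R_*np.sin(a),0*a+z]
    h=P(c,np.r_[ring(.021,0),ring(.021,.017),ring(.016,.022)]); print(' pred bbox',h.min(0),h.max(0))
    im=np.zeros((384,512),np.uint8); cv2.fillConvexPoly(im,cv2.convexHull(h.astype(np.float32)).round().astype(np.int32),1); ys,xs=np.nonzero(im); print(' pred cent',xs.mean(),ys.mean())
c,o=pickle.load(open('scene7.pkl','rb'))
im=cv2.resize(c['frame'][150:290,220:320,::-1],None,fx=6,fy=4.2,interpolation=cv2.INTER_NEAREST)
cv2.imwrite('pics/z7.png',im)
E
```

```text
scene 1 plug bbox [266 250  13  11 110] cent [271.85454545 255.30909091]
 pred bbox [264.48317654 249.06070178] [279.09839003 262.45648072]
 pred cent 271.8756476683938 255.73056994818654
scene 7 plug bbox [257 241  28   6 128] cent [270.03125   242.8359375]
 pred bbox [264.48317654 249.06070178] [279.09839003 262.45648072]
 pred cent 271.8756476683938 255.73056994818654
top 0 plug bbox [335 196  13  12 128] cent [341.1640625 201.53125  ]
 pred bbox [332.89178408 194.90583774] [348.26937059 209.69908869]
 pred cent 340.56435643564356 202.37623762376236
```

View pics/z7.png

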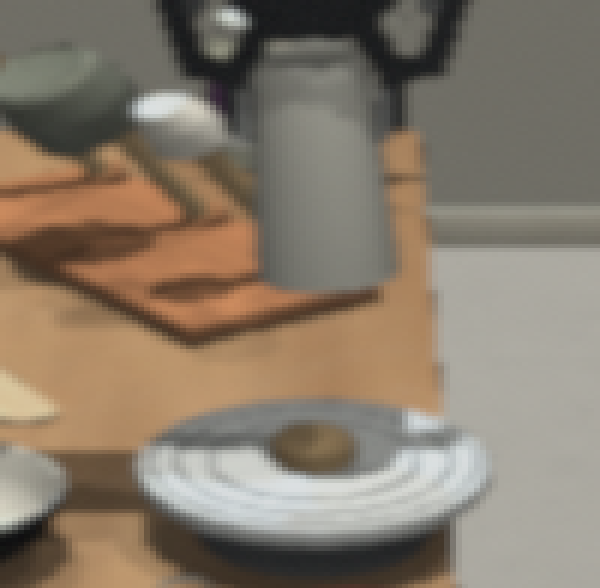

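Measured in the scene view, the beaker axis tilts about 2.1° in the jaw plane relative to the tool. Its midline runs from x = 272.3 at the closed end to 274.8 at the rim, with the plug at 272. The mask fit gives 2.2°. I'll correct for this and descend to just above the plug.

```bash
cat > tgt.py <<'E'
from h import *
W=np.array([.4552,-.2577,.058])
def target(rimz,tx=2.2,off=(.0012,-.057,.0028),tz=0.,h=-.515,W=W):
    V=frame([0,0,-1],[np.cos(h),np.sin(h),0])
    Q=V*R.from_rotvec(np.radians([tx,0,tz])).inv()
    end=np.array([W[0],W[1],rimz+.15]); return end-Q.apply(off),Q
E
python3 - <<'E'
from tgt import *
print(target(.105))
plan([(*target(.15),5),(*target(.10),5)])
E
```

```text
(array([ 0.45145173, -0.25419985,  0.1981495 ]), Rotation.from_matrix(array([[-4.92534849e-01, -3.34086309e-02,  8.69651244e-01],
                            [-8.70292722e-01,  1.89073338e-02, -4.92171810e-01],
                            [-5.55111512e-17, -9.99262916e-01, -3.83878091e-02]])))
dist 0.0558 ang 2.59
[-0.05, 0.44, -0.04, -0.1, -0.02, 0.0]
[-0.05, 0.44, -0.03, -0.1, -0.02, 0.0]
[-0.05, 0.44, -0.03, -0.1, -0.02, 0.0]
[-0.05, 0.44, -0.03, -0.1, -0.02, 0.0]
[-0.05, 0.44, -0.02, -0.1, -0.02, 0.0]

dist 0.05 ang 0.0
[0.0, 0.4, 0.02, 0.0, 0.0, 0.0]
[0.0, 0.4, 0.02, 0.0, 0.0, 0.0]
[0.0, 0.4, 0.02, 0.0, 0.0, 0.0]
[0.0, 0.4, 0.02, 0.0, 0.0, 0.0]
[0.0, 0.4, 0.02, 0.0, 0.0, 0.0]
```

servo_tool(
  deltas=[
    [[-0.05,0.44,-0.03,-0.1,-0.02,0,1],[-0.05,0.44,-0.03,-0.1,-0.02,0,1],[-0.05,0.44,-0.03,-0.1,-0.02,0,1],[-0.05,0.44,-0.03,-0.1,-0.02,0,1],[-0.05,0.44,-0.02,-0.1,-0.02,0,1]],
  ],
)

```text
t: 13.58
eef_pos: [0.4532, -0.2522, 0.2415]
tool_rot: [-1.607, 0.001, -2.081]
wrist_force: [-0.2, -0.2, -2.0]
finger_gap: 0.0529
```

servo_tool(
  deltas=[
    [[0,0.35,0.02,0,0,0,1],[0,0.3,0.02,0,0,0,1],[0,0.3,0.02,0,0,0,1],[0,0.3,0.02,0,0,0,1],[0,0.2,0,0,0,0,1]],
  ],
)

```text
t: 14.0
eef_pos: [0.4524, -0.251, 0.1975]
tool_rot: [-1.614, -0.0, -2.08]
wrist_force: [0.3, -0.0, -1.9]
finger_gap: 0.0529
```

```bash
python3 look.py 8 beaker_centre wheel_top; python3 chk.py 8
python3 - <<'E'
from tgt import *
plan([(*target(.10),5)])
c,o=pickle.load(open('scene8.pkl','rb'))
im=cv2.resize(c['frame'][170:290,230:310,::-1],None,fx=5,fy=5,interpolation=cv2.INTER_CUBIC)
c,o=pickle.load(open('top8.pkl','rb'))
im2=cv2.resize(c['frame'][150:270,310:390,::-1],None,fx=5,fy=5,interpolation=cv2.INTER_CUBIC)
cv2.imwrite('pics/z8.png',np.hstack([im,im2]))
E
```

```text
scene beaker_centre [(0.93, [257.8, 192.3, 282.3, 249.9]), (0.25, [240.4, 245.7, 301.8, 287.5])]
scene wheel_top [(0.75, [244.7, 244.3, 302.6, 286.3]), (0.6, [210.0, 235.8, 228.5, 251.7])]
top beaker_centre [(0.72, [331.2, 194.4, 343.5, 210.0])]
top wheel_top [(0.92, [308.4, 173.5, 348.8, 229.3])]
14.3 [ 0.4531 -0.2514  0.1994] [-1.6112e+00  4.0000e-04 -2.0801e+00] [ 0.081  0.088  0.399  1.8   -0.037  1.301 -0.019] [ 0.28  0.6  -2.53] 0.05272966410952253
rows/cols [192 249] [259 282]
nom 95.625 fit tiltx(deg) 2.308933566203938 dy,dz [-0.00255529 -0.00087339] 29.6980859863079
dist 0.0071 ang 0.35
[0.03, 0.05, 0.0, 0.0, 0.01, -0.0]
[0.03, 0.05, 0.0, 0.0, 0.01, -0.0]
[0.03, 0.05, 0.0, 0.0, 0.01, -0.0]
[0.03, 0.05, 0.0, 0.0, 0.01, -0.0]
[0.03, 0.05, 0.0, 0.0, 0.01, -0.0]
```

View pics/z8.png

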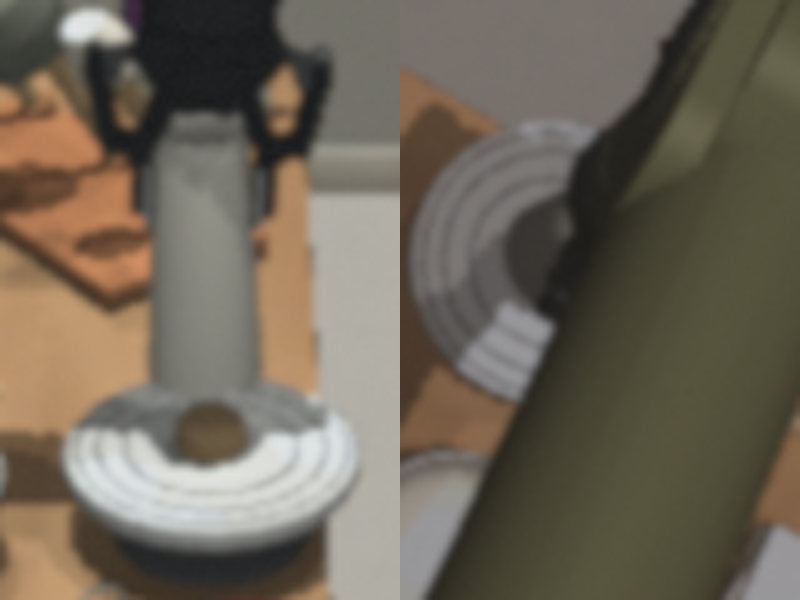

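View pics/chk8.png

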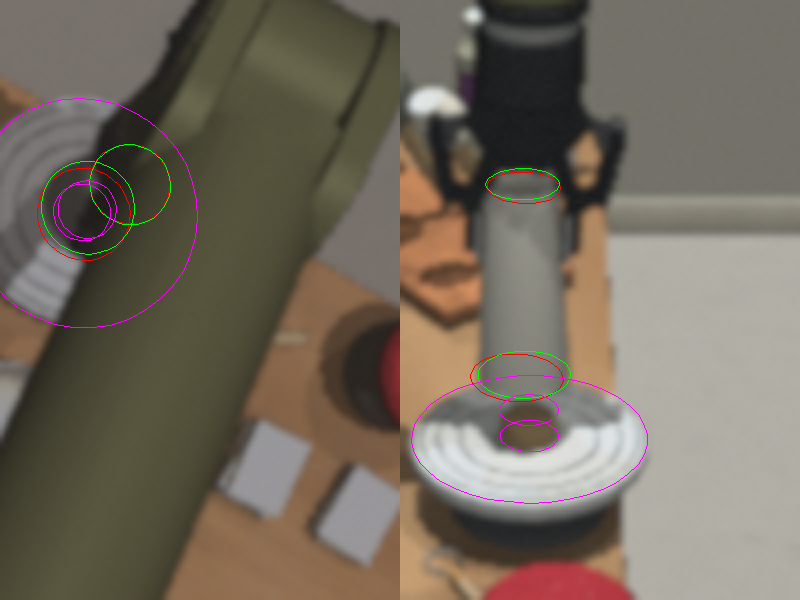

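The beaker now stands visibly vertical in the scene view, its midline 270.8–271, about 1 px (3 mm) left of the plug at 272.2. I'll zoom the top view to check the other direction.

```bash
python3 - <<'E'
from h import *
import sys; sys.argv=['x','8']
from fitb import beaker
s=bot.get_state(); T=R.from_euler('xyz',s['tool_rot']); pos=s['eef_pos']
c,_=pickle.load(open('top8.pkl','rb')); cs,_=pickle.load(open('scene8.pkl','rb'))
a=np.linspace(0,2*np.pi,60)
def bk(off,tx):
    Q=T*R.from_rotvec(np.radians([tx,0,0])); y=Q.as_matrix()[:,1]; C=pos+T.apply(off)+.075*y; return np.r_[C,-y[:2]]
b=bk([.0012,-.058,-.0009],2.3); print('rim centre',b[:3]-.075*np.r_[b[3:],.999],'axis',b[3:])
ims=[]
for cc,x0,y0,w,h,S in((c,318,175,40,50,10),(cs,252,235,40,50,10)):
    im=cv2.resize(cc['frame'][y0:y0+h,x0:x0+w,::-1],None,fx=S,fy=S,interpolation=cv2.INTER_CUBIC)
    im=cv2.convertScaleAbs(im,alpha=1.4)
    q=((P(cc,beaker(b))-[x0,y0]+.5)*S).astype(np.int32)
    cv2.polylines(im,[q[40:]],True,(0,255,0),1)
    for rr,z in((.021,.058),(.016,.08)):
        q=((P(cc,np.c_[.4552+rr*np.cos(a),-.2577+rr*np.sin(a),0*a+z])-[x0,y0]+.5)*S).astype(np.int32); cv2.polylines(im,[q],True,(255,0,255),1)
    ims.append(im)
cv2.imwrite('pics/zz8.png',np.hstack(ims))
E
```

```text
rim centre [ 0.4537703  -0.2530576   0.10750855] axis [ 5.42269761e-05 -4.99770787e-04]
```

View pics/zz8.png

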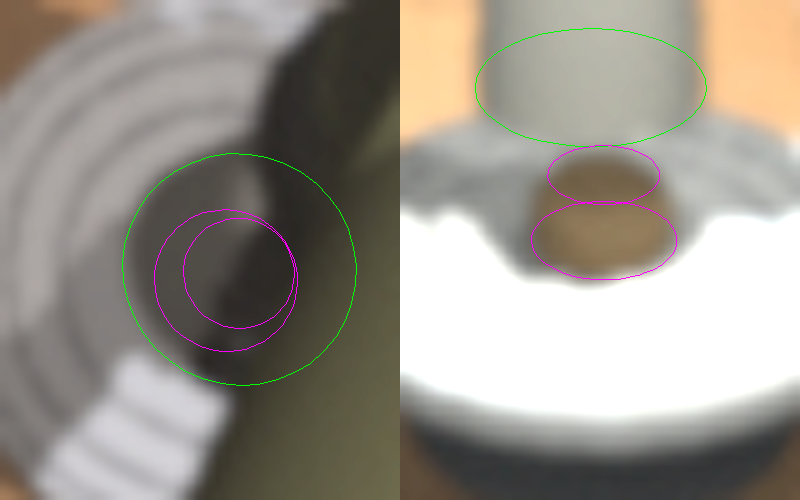

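servo_tool(
  deltas=[
    [[0.06,0.05,0.06,0,0,0,1],[0.06,0.05,0.07,0,0,0,1],[0,0.2,0.01,0,0,0,1],[0,0.2,0.01,0,0,0,1],[0,0.2,0.01,0,0,0,1]],
  ],
)

```text
t: 14.72
eef_pos: [0.4566, -0.2573, 0.1835]
tool_rot: [-1.605, 0.001, -2.08]
wrist_force: [0.0, -0.7, -1.9]
finger_gap: 0.0531
```

```bash
python3 look.py 9 beaker_centre
python3 - <<'E'
from tgt import *
tp,tq=target(.085,tx=2.3,off=(.0012,-.058,-.0009)); s=bot.get_state(); print(tp-s['eef_pos'],(R.from_euler('xyz',s['tool_rot']).inv()*tq).as_rotvec(True))
c,o=pickle.load(open('scene9.pkl','rb'))
im=cv2.resize(c['frame'][170:290,230:310,::-1],None,fx=5,fy=5,interpolation=cv2.INTER_CUBIC)
c,o=pickle.load(open('top9.pkl','rb'))
im2=cv2.resize(c['frame'][150:270,310:390,::-1],None,fx=5,fy=5,interpolation=cv2.INTER_CUBIC)
cv2.imwrite('pics/z9.png',np.hstack([im,im2]))
E
```

```text
scene beaker_centre [(0.81, [261.6, 200.2, 283.5, 254.0])]
top beaker_centre [(0.64, [333.1, 188.9, 342.4, 208.3]), (0.57, [182.3, 153.6, 210.8, 186.1])]
14.9167 [ 0.4562 -0.2569  0.1835] [-1.6060e+00  1.3000e-03 -2.0801e+00] [ 0.089  0.108  0.403  1.813 -0.047  1.265 -0.004] [-0.16  0.68 -2.36] 0.053010171278203164
[-0.00169427  0.00094904 -0.00650179] [-0.28175933  0.33076651 -0.06174243]
```

View pics/z9.png

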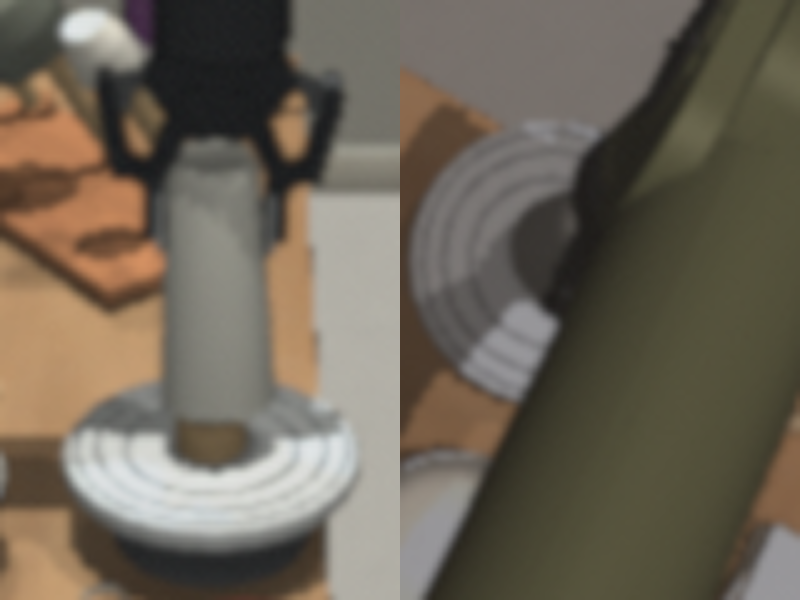

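The rim is now about 1.3 px (3 mm) too far right of the plug (218 against 211 in the crop). I'll shift back 2.5–3 mm and continue down slowly.

servo_tool(
  deltas=[
    [[0,0.02,-0.06,-0.03,0,0,1],[0,0.02,-0.05,-0.03,0,0,1],[0,0.15,0,0,0,0,1],[0,0.15,0,0,0,0,1],[0,0,0,0,0,0,1]],
  ],
)

```text
t: 15.33
eef_pos: [0.4538, -0.2552, 0.1751]
tool_rot: [-1.61, 0.002, -2.08]
wrist_force: [-0.6, -0.3, -2.5]
finger_gap: 0.0527
```

```bash
python3 look.py 10 beaker_centre
python3 - <<'E'
from tgt import *
tp,tq=target(.078,tx=2.3,off=(.0012,-.058,-.0009)); s=bot.get_state(); print(tp-s['eef_pos'],(R.from_euler('xyz',s['tool_rot']).inv()*tq).as_rotvec(True))
c,o=pickle.load(open('scene10.pkl','rb'))
im=cv2.resize(c['frame'][170:290,230:310,::-1],None,fx=5,fy=5,interpolation=cv2.INTER_CUBIC)
c,o=pickle.load(open('top10.pkl','rb'))
im2=cv2.resize(c['frame'][150:270,310:390,::-1],None,fx=5,fy=5,interpolation=cv2.INTER_CUBIC)
cv2.imwrite('pics/z10.png',np.hstack([im,im2]))
E
```

```text
scene beaker_centre [(0.89, [263.1, 200.8, 284.9, 255.0])]
top beaker_centre [(0.45, [334.4, 191.8, 341.1, 209.4])]
15.5333 [ 0.4543 -0.2555  0.1759] [-1.6091e+00  1.7000e-03 -2.0798e+00] [ 0.089  0.112  0.403  1.825 -0.049  1.252 -0.002] [-0.64  0.44 -2.49] 0.052731432991506996
[ 0.00028417 -0.00041209 -0.00592642] [-0.10396433  0.34922577 -0.086563  ]
```

View pics/z10.png

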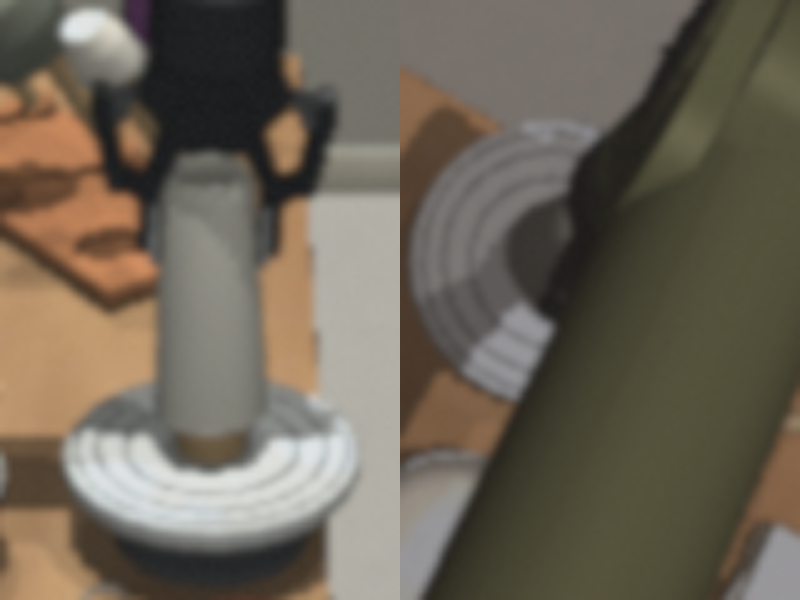

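The rim now lines up with the plug (212 against 211). I'll continue down.

servo_tool(
  deltas=[
    [[0,0.15,0.01,0,0,0,1],[0,0.15,0.01,0,0,0,1],[0,0.15,0.01,0,0,0,1],[0,0.12,0.01,0,0,0,1],[0,0,0,0,0,0,1]],
  ],
)

```text
t: 15.95
eef_pos: [0.455, -0.2559, 0.1604]
tool_rot: [-1.608, 0.002, -2.08]
wrist_force: [0.2, 0.6, -1.4]
finger_gap: 0.0529
```

```bash
python3 look.py 11 beaker_centre
python3 - <<'E'
from tgt import *
tp,tq=target(.058,tx=2.3,off=(.0012,-.058,-.0009)); s=bot.get_state(); print(tp-s['eef_pos'],(R.from_euler('xyz',s['tool_rot']).inv()*tq).as_rotvec(True))
c,o=pickle.load(open('scene11.pkl','rb'))
vd=np.array([-.59,-1.05,0]);vd/=np.linalg.norm(vd)
for z in(.058,.062,.066,.07,.075): print(z,P(c,[W*[1,1,0]+vd*.033+[0,0,z]])[0,1])
im=cv2.resize(c['frame'][170:290,230:310,::-1],None,fx=5,fy=5,interpolation=cv2.INTER_CUBIC)
cv2.imwrite('pics/z11.png',im)
E
```

```text
scene beaker_centre [(0.57, [260.2, 208.7, 283.7, 259.4])]
top beaker_centre [(0.63, [333.4, 191.4, 340.4, 208.5])]
16.15 [ 0.4555 -0.2561  0.1615] [-1.6069  0.0021 -2.0797] [ 0.091  0.126  0.403  1.841 -0.055  1.221  0.003] [ 0.02 -0.33 -2.14] 0.05312686766146151
[-0.00091568  0.00015462 -0.01144025] [-0.22850617  0.35206932 -0.10731472]
0.058 264.79521135074197
0.062 263.59937354738787
0.066 262.40058675280847
0.07 261.19884004501387
0.075 259.6924775559064
```

View pics/z11.png

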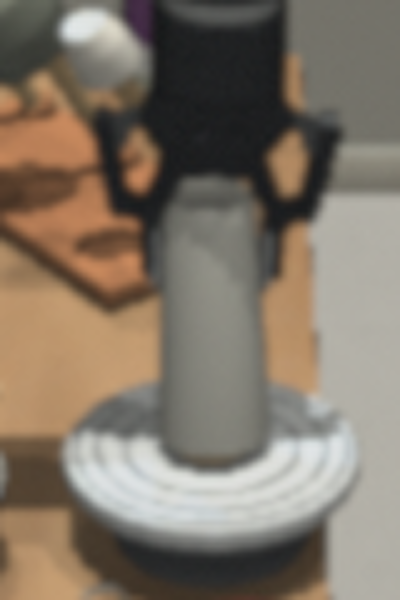

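The rim is over the plug with no contact force, at a height of about 67–69 mm. I'll creep down from here.

servo_tool(
  deltas=[
    [[0,0.07,-0.01,-0.02,0,0,1],[0,0.07,0,-0.02,0,0,1],[0,0.07,0,0,0,0,1],[0,0.06,0,0,0,0,1],[0,0,0,0,0,0,1]],
  ],
)

```text
t: 16.57
eef_pos: [0.4554, -0.256, 0.1547]
tool_rot: [-1.609, 0.002, -2.08]
wrist_force: [0.6, -1.3, -3.7]
finger_gap: 0.0529
```

servo_tool(
  deltas=[
    [[0,0.04,0,0,0,0,1],[0,0.04,0,0,0,0,1],[0,0,0,0,0,0,1]],
  ],
)

```text
t: 16.82
eef_pos: [0.4553, -0.256, 0.1524]
tool_rot: [-1.61, 0.002, -2.08]
wrist_force: [0.3, 0.3, -2.9]
finger_gap: 0.0529
```

servo_tool(
  deltas=[
    [[0,0.04,0,0,0,0,1],[0,0.03,0,0,0,0,1],[0,0,0,0,0,0,1]],
  ],
)

```text
t: 17.07
eef_pos: [0.4553, -0.256, 0.1505]
tool_rot: [-1.609, 0.002, -2.08]
wrist_force: [-0.0, 1.0, -2.5]
finger_gap: 0.0528
```

servo_tool(
  deltas=[
    [[0,0.04,0,0,0,0,1],[0,0,0,0,0,0,1]],
  ],
)

```text
t: 17.23
eef_pos: [0.4553, -0.2559, 0.1494]
tool_rot: [-1.609, 0.002, -2.08]
wrist_force: [-0.3, 0.1, -3.2]
finger_gap: 0.0531
```

servo_tool(
  deltas=[
    [[0,0.04,0,0,0,0,1],[0,0,0,0,0,0,1]],
  ],
)

```text
t: 17.4
eef_pos: [0.4555, -0.256, 0.1487]
tool_rot: [-1.609, 0.002, -2.08]
wrist_force: [-0.1, 0.4, -2.6]
finger_gap: 0.053
```

servo_tool(
  deltas=[
    [[0,0.03,0,0,0,0,1],[0,0,0,0,0,0,1]],
  ],
)

```text
t: 17.57
eef_pos: [0.4555, -0.256, 0.1487]
tool_rot: [-1.609, 0.003, -2.08]
wrist_force: [-0.5, 0.4, -2.2]
finger_gap: 0.0531
```

```bash
python3 look.py 12 beaker_centre
python3 - <<'E'
from tgt import *
c,o=pickle.load(open('scene12.pkl','rb'))
im=cv2.resize(c['frame'][190:290,240:310,::-1],None,fx=6,fy=6,interpolation=cv2.INTER_CUBIC)
cv2.imwrite('pics/z12.png',im); print(bot.get_state()['moment'])
E
```

```text
scene beaker_centre [(0.97, [264.6, 211.6, 282.3, 262.5])]
top beaker_centre [(0.67, [330.8, 191.6, 338.1, 210.4])]
17.7667 [ 0.4556 -0.256   0.1486] [-1.6086  0.0027 -2.0797] [ 0.094  0.139  0.403  1.854 -0.062  1.197  0.009] [-0.95  0.09  0.69] 0.05286871440509342
[0.08924332 0.22488263 0.03676022]
```

View pics/z12.png

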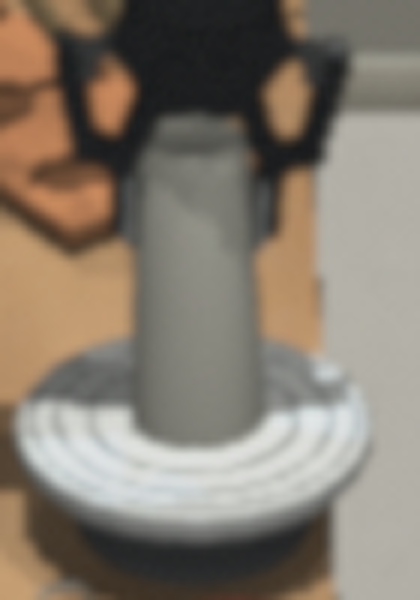

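The wrist force is changing sign, from -2.5 to +0.7 N, and the last step hardly moved. That suggests the rim is touching, so I'll press slightly more to confirm.

servo_tool(
  deltas=[
    [[0,0.05,0,0,0,0,1],[0,0,0,0,0,0,1]],
  ],
)

```text
t: 17.93
eef_pos: [0.4556, -0.2561, 0.1487]
tool_rot: [-1.609, 0.003, -2.08]
wrist_force: [0.1, -0.5, -2.1]
finger_gap: 0.0531
```

servo_tool(
  deltas=[
    [[0,0.05,0,0,0,0,1],[0,0,0,0,0,0,1]],
  ],
)

```text
t: 18.1
eef_pos: [0.4557, -0.2561, 0.1487]
tool_rot: [-1.608, 0.004, -2.08]
wrist_force: [-0.8, 0.1, -1.5]
finger_gap: 0.0527
```

```bash
python3 - <<'E'
from tgt import *
s=bot.get_state(); print(s['eef_pos'],s['tool_rot'],s['wrist_force'],s['moment'])
E
```

```text
[ 0.45574053 -0.25614006  0.14865965] [-1.60807249  0.003533   -2.07972452] [-0.80825143  0.06872966 -1.52755237] [0.10357561 0.33665745 0.00421539]
```

servo_tool(
  deltas=[
    [[0,0.1,0,0,0,0,1],[0,0.12,0,0,0,0,1],[0,0.12,0,0,0,0,1]],
  ],
)

```text
t: 18.35
eef_pos: [0.4564, -0.2562, 0.148]
tool_rot: [-1.607, 0.006, -2.08]
wrist_force: [-5.1, 2.0, 19.4]
finger_gap: 0.053
```

```bash
python3 look.py 13 beaker_centre
python3 - <<'E'
from tgt import *
c,o=pickle.load(open('scene13.pkl','rb'))
im=cv2.resize(c['frame'][190:290,240:310,::-1],None,fx=6,fy=6,interpolation=cv2.INTER_CUBIC)
cv2.imwrite('pics/z13.png',im); print(bot.get_state()['moment'])
E
```

```text
scene beaker_centre [(0.89, [261.4, 212.9, 284.7, 264.5]), (0.31, [211.6, 237.2, 228.5, 253.1])]
top beaker_centre [(0.62, [328.7, 191.1, 343.1, 210.3])]
18.55 [ 0.4564 -0.2562  0.148 ] [-1.6067  0.0063 -2.0799] [ 0.095  0.14   0.403  1.855 -0.066  1.195  0.012] [-5.18  2.8  18.89] 0.052916816462471636
[ 1.09829558  2.19174016 -0.05581078]
```

View pics/z13.png

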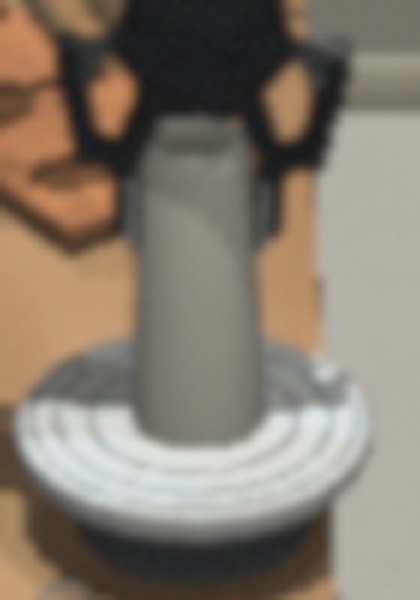

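Contact is solid: it held 19 N with only 0.7 mm of give. I'll relax and open the fingers gradually.

servo_tool(
  deltas=[
    [[0,-0.01,0,0,0,0,1],[0,0,0,0,0,0,1]],
  ],
)

```text
t: 18.72
eef_pos: [0.457, -0.2567, 0.1492]
tool_rot: [-1.604, 0.007, -2.08]
wrist_force: [0.8, 0.1, -3.3]
finger_gap: 0.0531
```

servo_tool(
  deltas=[
    [[0,0,0,0,0,0,0.36],[0,0,0,0,0,0,0.33],[0,0,0,0,0,0,0.3],[0,0,0,0,0,0,0.25],[0,0,0,0,0,0,0.2]],
  ],
)

```text
t: 19.13
eef_pos: [0.4577, -0.2568, 0.1476]
tool_rot: [-1.603, 0.006, -2.08]
wrist_force: [0.4, 0.2, -0.0]
finger_gap: 0.0683
```

servo_tool(
  deltas=[
    [[0,0,0,0,0,0,0.1],[0,0,0,0,0,0,0],[0,0,0,0,0,0,0],[0,0,0,0,0,0,0]],
  ],
)

```text
t: 19.47
eef_pos: [0.4578, -0.2568, 0.1475]
tool_rot: [-1.603, 0.006, -2.08]
wrist_force: [-0.5, 0.6, 0.0]
finger_gap: 0.0854
```

```bash
python3 look.py 14 beaker_centre
python3 - <<'E'
from tgt import *
c,o=pickle.load(open('scene14.pkl','rb'))
im=cv2.resize(c['frame'][190:290,240:310,::-1],None,fx=6,fy=6,interpolation=cv2.INTER_CUBIC)
cv2.imwrite('pics/z14.png',im)
E
```

```text
scene beaker_centre [(0.73, [264.5, 211.1, 283.9, 265.7])]
top beaker_centre [(0.69, [332.1, 192.5, 341.0, 208.0])]
19.6667 [ 0.4578 -0.2568  0.1475] [-1.6031  0.0062 -2.0797] [ 0.095  0.141  0.403  1.855 -0.067  1.19   0.013] [-0.35  0.04  0.19] 0.08523072190990934
```

View pics/z14.png

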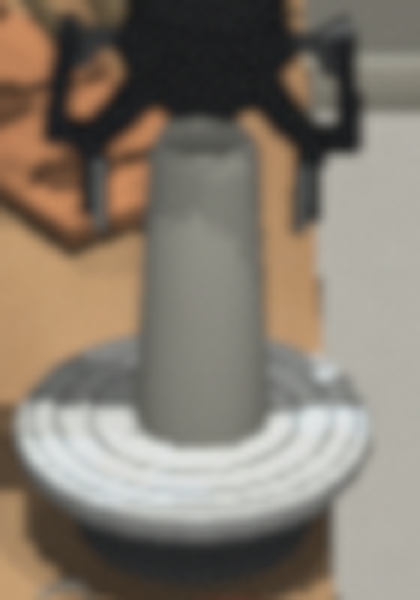

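The beaker stands on the disc with the fingers clear on both sides, so I'll retreat straight up.

servo_tool(
  deltas=[
    [[0,-0.2,-0.01,0,0,0,0],[0,-0.4,-0.02,0,0,0,0],[0,-0.4,-0.02,0,0,0,0],[0,-0.5,-0.02,0,0,0,0],[0,-0.5,-0.02,0,0,0,0]],
  ],
)

```text
t: 20.08
eef_pos: [0.4555, -0.2562, 0.1997]
tool_rot: [-1.608, 0.005, -2.08]
wrist_force: [-0.7, 1.0, 0.4]
finger_gap: 0.0852
```

servo_tool(
  deltas=[
    [[0,-0.8,-0.03,0,0,0,0],[0,-0.8,-0.03,0,0,0,0],[0,-0.8,-0.03,0,0,0,0],[0,-0.8,-0.03,0,0,0,0],[0,-0.8,-0.03,0,0,0,0]],
  ],
)

```text
t: 20.5
eef_pos: [0.4541, -0.2566, 0.309]
tool_rot: [-1.605, 0.006, -2.081]
wrist_force: [0.3, 0.6, 0.5]
finger_gap: 0.0854
```

servo_tool(
  deltas=[
    [[-0.8,-0.2,0,0,0,0,0],[-1,0,0,0,0,0,0],[-1,0,0,0,0,0,0],[-1,0,0,0,0,0,0],[-1,0,0,0,0,0,0]],
  ],
)

```text
t: 20.92
eef_pos: [0.5143, -0.1586, 0.3304]
tool_rot: [-1.585, 0.008, -2.097]
wrist_force: [0.4, -0.3, 0.4]
finger_gap: 0.0855
```

servo_tool(
  deltas=[
    [[-1,0,0,0,0,0,0],[-0.5,0,0,0,0,0,0],[0,0,0,0,0,0,0],[0,0,0,0,0,0,0]],
  ],
)

```text
t: 21.25
eef_pos: [0.5361, -0.1192, 0.3352]
tool_rot: [-1.58, 0.012, -2.088]
wrist_force: [-0.4, -0.2, -0.5]
finger_gap: 0.0854
```

```bash
python3 look.py 15 beaker_centre grey_cup egg_cup loop_tool wood_rib
python3 - <<'E'
from h import *
import sys; sys.argv=['x']
from fitb import beaker
ims=[]
for n,x0,y0,w,h,S in(('scene',235,180,75,110,5),('top',300,150,80,110,5)):
    c,o=pickle.load(open(n+'15.pkl','rb'))
    im=cv2.resize(c['frame'][y0:y0+h,x0:x0+w,::-1],None,fx=S,fy=S,interpolation=cv2.INTER_CUBIC)
    q=((P(c,beaker([.4552,-.2577,.133,0,0]))-[x0,y0]+.5)*S).astype(np.int32); cv2.polylines(im,[q[:40],q[40:]],True,(0,255,0),1)
    ims.append(im)
cv2.imwrite('pics/z15.png',np.hstack(ims))
E
```

```text
scene beaker_centre [(0.62, [263.1, 209.5, 283.2, 264.9]), (0.16, [242.4, 244.4, 304.4, 287.5])]
scene grey_cup [(0.94, [218.3, 165.1, 240.6, 188.5]), (0.65, [212.0, 237.9, 229.0, 252.9]), (0.25, [252.4, 293.3, 261.2, 301.1])]
scene egg_cup [(0.47, [242.0, 171.4, 257.6, 187.3])]
scene loop_tool [(0.4, [250.8, 292.9, 260.7, 303.0])]
scene wood_rib [(0.74, [209.3, 235.6, 230.4, 252.4])]
top beaker_centre [(0.7, [336.1, 188.4, 358.2, 212.5])]
top grey_cup [(0.72, [180.1, 154.9, 212.0, 188.7])]
top egg_cup [(0.59, [230.7, 158.6, 244.9, 175.8]), (0.5, [182.3, 156.0, 210.4, 187.3])]
top loop_tool [(0.54, [355.5, 231.2, 396.5, 238.2])]
top wood_rib [(0.73, [326.4, 173.7, 370.7, 229.9]), (0.66, [245.1, 218.8, 273.5, 229.9])]
21.85 [ 0.5361 -0.1191  0.3345] [-1.581   0.0122 -2.0893] [-0.074  0.076  0.272  1.54  -0.035  1.534 -0.319] [1.38 0.08 0.19] 0.08587142756145112
```

View pics/z15.png

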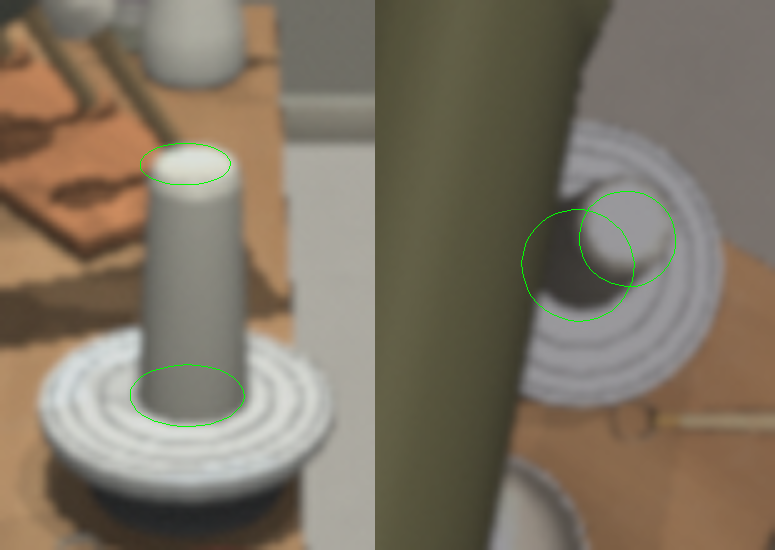

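View pics/scene15.png

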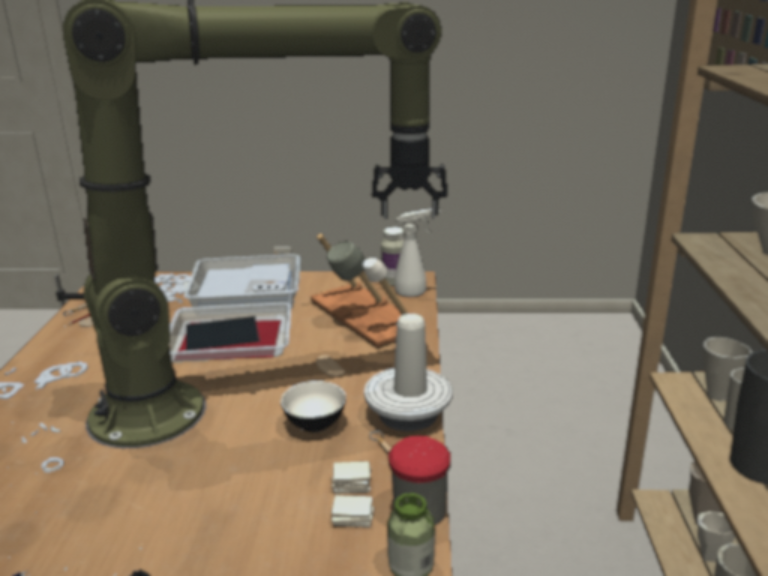

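View pics/top15.png

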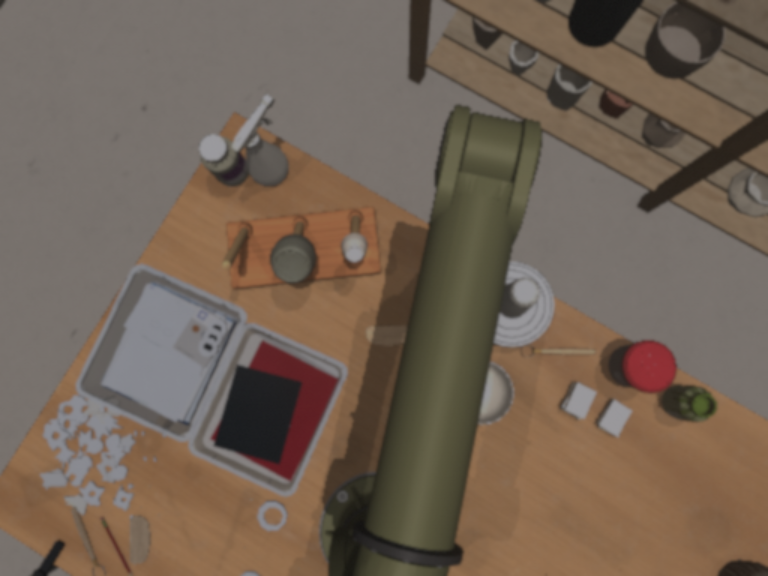

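The beaker stands on the wheel, and the cups and tools are where they were. It looks a few mm off centre within the plug's play, so I'll fit its pose to check that the rim is flat.

```bash
cat > final.py <<'E'
from h import *
from fitb import beaker,hull
from scipy.optimize import minimize
import sys; k=sys.argv[1]
cs,os_=pickle.load(open(f'scene{k}.pkl','rb')); ct,ot=pickle.load(open(f'top{k}.pkl','rb'))
ms=os_['beaker_centre'][0]['mask']; mt=ot['beaker_centre'][0]['mask']
xs=np.nonzero(mt.any(0))[0]; vt=np.zeros((384,512),bool); vt[:,338:]=1
def cost(p): b=beaker(p); return np.abs(hull(cs,b)-ms).sum()+(np.abs(hull(ct,b)-mt)*vt).sum()
p0=np.array([.458,-.2577,.133,0,0.])
for _ in range(2):
    r=minimize(cost,p0,method='Nelder-Mead',options=dict(initial_simplex=np.r_[[p0],p0+np.diag([.006,.006,.005,.04,.04])])); p0=r.x
print(r.x.round(4),r.fun,'tilt deg',np.degrees(r.x[3:]),'rim',(r.x[:3]-.075*np.r_[r.x[3:],1]).round(4))
def c2(q): return cost([q[0],q[1],.133,0,0])
r=minimize(c2,[.456,-.2577],method='Nelder-Mead',options=dict(initial_simplex=[[.456,-.2577],[.462,-.2577],[.456,-.25]])); print('upright at .058:',r.x,r.fun)
ims=[]
for c,x0,y0,w,h,S in((cs,235,180,75,110,5),(ct,300,150,80,110,5)):
    im=cv2.resize(c['frame'][y0:y0+h,x0:x0+w,::-1],None,fx=S,fy=S,interpolation=cv2.INTER_CUBIC)
    q=((P(c,beaker([*r.x,.133,0,0]))-[x0,y0]+.5)*S).astype(np.int32); cv2.polylines(im,[q[:40],q[40:]],True,(0,255,0),1)
    ims.append(im)
cv2.imwrite(f'pics/fin{k}.png',np.hstack(ims))
E
python3 final.py 15
```

```text
[ 0.4601 -0.2596  0.1323  0.0129  0.001 ] 66.0625 tilt deg [0.7382738  0.05579765] rim [ 0.4591 -0.2596  0.0573]
upright at .058: [ 0.46022619 -0.25944471] 74.6875
```

View pics/fin15.png

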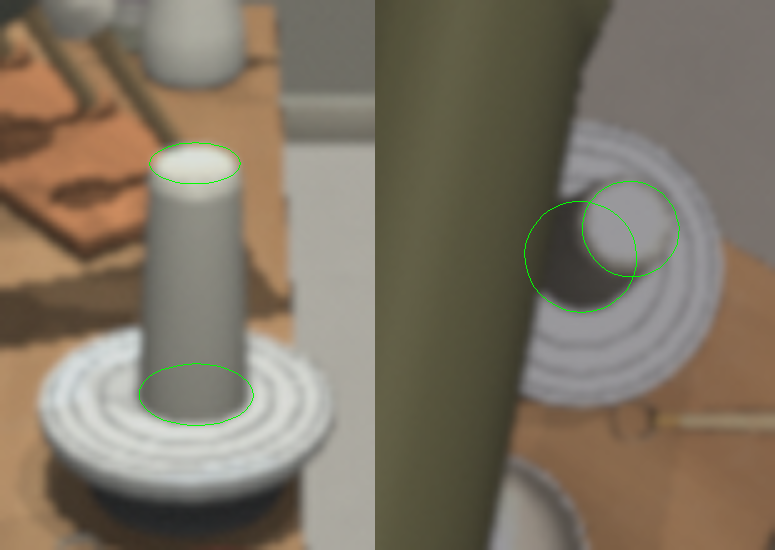

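The fit gives the rim at 57.3 mm against a disc face of 58 mm, and a tilt of 0.7°, which is within noise. The rim is flat on the disc and nothing touches the beaker, so I'm handing in.

```bash
python3 -c "
from bench import bot
print(bot.finish_job()); print(bot.get_state()['t'])"
```

```text
the job is handed in; nothing more can be done
None
the job is handed in; nothing more can be done
```

The beaker now stands mouth-down over the plug on the banding wheel, released, and the job was handed in at about 22 s on the robot's clock. I lifted it off its peg, turned it upright, lowered it slowly until the rim touched, then opened the fingers gradually and backed away.

**Seating:** a fit to both pictures puts the rim at z = 57 mm (the disc face is 58 mm) and the tilt at about 0.7°. Both are within measurement error of resting flat.

**Touchdown:** just before release I pressed briefly to confirm contact. The wrist read about 19 N upward, well under the 120 N limit.

**Other things:** the grey cup, egg cup, loop tool and wood rib appear where they were. The scene-camera detections of the egg cup and loop tool scored only 0.4–0.5, so there I also relied on the pictures.

**Disagreements:**
- The beaker sits about 4–5 mm off the plug's centre, which is inside the ±7 mm play.
- While it was held, the two-camera estimate and the arm's own position differed by up to 3 mm, and the beaker sat about 2° off the tool axis. I corrected for that tilt before lowering.

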